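# Refill the crate coder with a fresh ink cartridge

## Task

Load the fresh blue-banded ink cartridge into the crate coder: tip it nose-down, slide its toe under the yellow lip of the empty cradle until you feel it meet the wall behind, lay its heel on the brass spring pin and let go, then swing the red-tabbed clamp down over it until the cartridge is pressed fully home and the clamp stays shut. The cartridge shell is thin, so grip it and push it gently, and leave the grey spent cartridge and the other things on the bench where they are.

Things in the scene. Friction and masses are not known exactly. Their poses are not given: they have to be found in the camera images.
- cartridge: Fresh ink cartridge, black with blue band and top, upright on the bench, 0.12 kg. Block 74 (x) x 32 (y) x 50 high mm; at its nose end (-x) a toe tab 24 wide, 6 high sticks out 16 mm at the bottom: 90 mm over all. Origin: underside, middle of the 90 mm (block from x = -29 to +45). x points toe to heel, z up. Thin shell: 15 to 20 N of grip across the 32 mm holds it; over 30 N a finger ruins it.
- cart_nose (a point): Tip of the cartridge's toe tab: bottom edge, middle of the width (cartridge x = -45 mm, z = 0). Axes as the cartridge's.
- cart_heel (a point): Bottom edge of the cartridge's heel face, middle of the width (cartridge x = +45 mm, z = 0).
- spent: Spent cartridge, same shape and size but with a grey band and grey top: a bystander.
- coder: Crate coder, fixed white box 250 (x) x 150 (y) x 52 high mm with a cradle on top. Origin on the bench under it; x runs along the cradle from its nose end (roughly towards the robot) to its heel end. Grey cradle floor 60 above the bench; on it a black frame: nose wall with yellow lip, and heel wall, see cradle_nose. Hinge posts at x = 65 to 85, y = +-21 to +-31, 132 high.
- cradle_nose (a point): Fixed point on the cradle floor, coder x = -43, y = 0, z = 60 mm; axes as the coder's. Foot of the nose wall with the black frame in its hindmost setting. But the frame has been screwed down anywhere from there to 20 mm further towards -x, and no reading tells where: feel for the nose wall with the toe. Pressing the cartridge on the coder with over 40 N ruins it.
- lip (a point): Middle of the lip's free lower edge with the frame in its hindmost setting, coder x = -35, z = 72 mm (really up to 20 mm further to -x). The yellow lip, 60 wide, overhangs the floor 8 mm from the nose wall; underside 12, top 17 mm above the floor. The toe slides in under it along the floor, cartridge tipped nose-down 20 to 30 degrees.
- pin (a point): Top of the brass spring pin as it stands free, 12 mm across, at coder x = +12, 8 mm above the cradle floor. It yields straight down, 2.4 N at first, 4.8 N when flush; a hooked and released cartridge rests on it tipped 6 to 9 degrees nose-down.
- heel_wall (a point): Middle of the top edge of the heel wall's inner face with the frame hindmost: coder x = +49, z = 76 mm. It moves with the nose wall, always 92 mm from it (cartridge 90); 16 high above the floor, 6 thick. Fixed side guides at coder x = -28 to +42: faces 36 mm apart, flared tops 17 mm above the floor, 51 mm over their outsides.
- clamp_hinge (a point): Middle of the clamp's hinge axis, coder x = +75, y = 0, z = 123 mm; the axis runs along coder y. Axes as the coder's.
- clamp (a joint): Clamp angle, rad: 0 shut (arm level, pointing to coder -x over the cartridge), 1.57 upright, 2.0 fully open, leaning away from the cradle. Starts open. Steel arm 26 wide, 8 thick; a rubber pad under it, 55 mm from the hinge, bears on the cartridge. The stiff hinge stays where left: about 5 N at the tab moves it, about 8 N drives the cartridge home.
- clamp_tab (a point): Middle of the outer face of the red tab at the clamp's end (upper face when shut; away from the cradle when upright), 109 mm from the hinge. Tab 54 wide (coder y), 22 long, 8 thick. z points out of that face. Shut fingers can push it over from behind (+x side), then press it down.
- potato_a: A potato, about 84 x 56 mm; origin under its middle. A bystander.
- potato_b: A potato, about 72 x 52 mm; origin under its middle. A bystander.
- label_roll: White roll of blank labels, 90 mm across, 50 high; origin under its middle. A bystander.
- weight: Steel check weight, 40 mm across, 55 high; origin under its middle. A bystander.
- thermometer: Orange probe thermometer lying flat, 190 x 34 x 18 mm; origin at its underside (30 mm from the middle of its case towards the probe). A bystander.
- sample_cup: White open cup, 76 mm across, 80 high; origin under its middle. A bystander.
There are look-alikes about, which are no part of the job. What is shaped like the cartridge but brown or pink is not meant.

How it is judged:
By the outcome, as a careful person would: the job done as asked, in the order asked, and still so for the second after the job is handed in, with the robot touching nothing.
It also fails if it takes over 72 s, if anything falls off the work surface, if the arm or the gripper's body presses on something with over 40 N, if the wrist force passes 120 N, or if a joint passes its speed limit or range.

## Robot

A 6-joint arm with a two-finger parallel gripper is mounted at the origin on the work surface. World frame = base frame: x ahead of the robot, y to its left, z up, the work surface at z = 0. Lengths are in m, angles in rad, forces in N, time in s.
With the tool pointing down it reaches from about 0.275 to 0.825 m from the base axis. Payload 4.9 kg.
Tool frame: the origin (TCP) lies on the centre line of the jaws, within the pads' length; the fingertips stand 22 mm ahead of it and the grasp point (between the pads) lies 3 mm ahead of it; z points along the fingers, y is the direction in which the jaws open and shut (so a half turn about z gives the same grasp; the last joint's range is limited). The gripper opens to 85 mm and grips with 20 to 120 N. Pads are 22 mm wide; open, the fingers measure 114 mm over their backs; the gripper's body (76 mm by 85 mm) begins 54 mm behind the grasp point. The pads swing forward as they close: fully open they stand 13 mm farther back than shut.
Start: joints at [-1.383, 0.326, -0.193, 1.052, 0, 1.437], TCP at [0.174, -0.522, 0.253] pointing down, gripper open.
Joint ranges: [-2.65, 2.65], [-0.97, 1.79], [-1.3, 1.35], [-1.93, 2.1], [-1.47, 1.37], [-3.14, 3.14]. Speed limits (rad/s): [2.57, 2.57, 3.14, 3.14, 3.14, 3.14].

## Interface

Orientations are given as a unit quaternion [x, y, z, w].
In Python, from workcell import * gives the robot as it stands. The module is installed in compiled form; this text tells all that it offers.
- The arm moves only by the tool carry_out, never from a script. Its argument "steps" is a list of rows, each an object with "travel": the shift along the tool's x, y, z scaled (see below), a list of three; "rot": the turn, a rotation vector about the tool's x, y, z scaled (see below), a list of three; "hand": the closure, from -1 (fully open) to 1 (shut), so that 0 is half open. In form: [{"travel": [dx, dy, dz], "rot": [wx, wy, wz], "hand": hand}, ...]. A call has 1 to 20 rows; each row shifts and turns the pose as measured when the row begins, along the tool's axes as they then stand; what a row does not reach is not made up. The controller multiplies each number of a shift by 40 cm and each number of a turn by 90 degrees. A row lasts 1/8 s, in which the tool goes at most 62.5 mm and 10.7 degrees, less where a joint would pass 70% of its speed; a pose out of reach is approached as far as the arm can. A call with a number of a shift or a turn outside -1 to 1 is refused whole. A call with a gripper value outside its range is refused whole. The fingers move at their own pace and stop on an object; "squeeze" is the grip in N (left out, the last holds). Time passes only in rows, so rows that do not move let the fingers close. It gives the time, the measured TCP pose, the force and the opening at its end, in the units of the state.
- state(): the state, without advancing time (a new reading comes with each control period).
- camera(name): name is "side" or "top" or "wrist"; returns a dict with "color" (384x512x3 uint8, red, green, blue), "vfov" (degrees; the focal length in pixels is half the picture's height over the tangent of half this angle, whatever the lens; pixels are square), "cx", "cy" (the principal point, pixels), "origin" and "attitude" of the camera in the world. Camera axes: x right, y down, z forward; pixel columns grow to the right and rows downward; lengths in m; the calibration is good to about 2 mm. The wrist camera is an equidistant fisheye: a pixel r from the principal point sees the ray r / f radians off the axis. A picture is of the moment at which its call begins. There is no depth.
- sign_off(): hands the job in, once; it reports no verdict.
Trained networks look in a picture, given as the dict that the camera call returned (one of the last four; its "shot" number tells which), for a name from the list of things; names that differ only in an ending like _2 or _b are one class to them, and where a whole thing is asked for, a point or a joint stands for the part that bears it (a point fixed in the world has none). Each returns a list of dicts, best first, with "confidence" (0 to 1); they miss things now and then, are a little off and sometimes report something else, mostly with a low value. They report only what shows in the picture. A call takes as long as a camera call. They do not tell look-alikes from the thing itself.
- cut_out(picture, label): "mask" (384x512 bool, what is visible of it) and "xy" ([column, row] in pixels, amid what is visible of it).
The state is a dict: "time_s": time; "joints": joint angles; "joint_velocities": joint speeds; "joint_torque": joint torques, N m; "tool_pos": TCP position; "tool_rot": TCP orientation; "contact_force": force on the tool from outside, world axes, zero at the start; "ft_torque": the same for the moment, N m; "grip_width": finger opening in m.
Only numpy, scipy, OpenCV 4.12 (cv2) and the standard library are available. Lean on these libraries where they do the work, as an engineer would, in place of code of your own. Each camera call takes 0.05 s, during which the arm holds its last target.

## Working session

There is one attempt and no reset: what is moved stays moved. The work goes in short steps, Python scripts to look and compute and a tool call to move; the robot and the scene stay as the last step left them, time stands still between calls to the robot, and variables do not carry over. Pictures are saved under pics/ and viewed, and the job is handed in when it is done.

Besides the shell and the picture viewer there is one more tool, called after "Request:" as a command line: name --argument value ..., lists and objects as JSON in quotes. carry_out: Moves the arm, as the interface text tells. Shifts and turns lie within -1 to 1; 1 stands for 40 cm of shift or 90 degrees of turn. Its arguments: {"type":"object","properties":{"steps":{"type":"array","items":{"type":"object","properties":{"travel":{"type":"array","items":{"type":"number"}},"rot":{"type":"array","items":{"type":"number"}},"hand":{"type":"number"}}}},"squeeze":{"type":"number"}},"required":["steps"]}

```bash
mkdir -p pics; ls; python3 - <<'E'
from workcell import *
import cv2,numpy as np
print(state())
for n in ["side","top","wrist"]:
    p=camera(n); print(n,p["vfov"],p["cx"],p["cy"],p["origin"],p["attitude"],p["shot"])
    cv2.imwrite(f"pics/{n}0.png",p["color"][:,:,::-1])
    np.save(f"pics/{n}0.npy",p["color"])
    if n!="wrist":
        for l in ["cartridge","coder","clamp"]:
            for d in cut_out(p,l): print(l,d["confidence"],d["xy"],d["mask"].sum())
E
```

```text
pics
{'time_s': 0.0, 'joints': array([-1.38322038e+00,  3.26938994e-01, -1.93584653e-01,  1.05197917e+00,
        1.14570964e-05,  1.43661459e+00]), 'joint_velocities': array([ 4.56889673e-05, -7.69315620e-04,  1.21185051e-03,  9.58474945e-04,
        7.72093610e-04,  3.45921637e-04]), 'joint_torque': array([ 6.60626411e-04, -4.43399549e+01,  2.62442333e+01,  1.56549539e-02,
        1.09145428e-04,  1.45758366e-05]), 'tool_pos': array([ 0.17385174, -0.52123602,  0.25250416]), 'tool_rot': array([ 9.87086528e-01,  1.60185701e-01, -1.70499662e-05, -8.53094131e-04]), 'contact_force': array([ 0.05829468, -0.54981998, -0.01550784]), 'ft_torque': array([ 0.03302889, -0.02329185,  0.01737698]), 'grip_width': 0.08540732437681439}
side 50.321505343977385 254.96298544354278 191.1660863618617 [ 0.37579679 -0.74803955  0.94077942] [ 0.92550668 -0.10486124  0.03615503 -0.36212474] 1
cartridge 0.93 [285.4, 294.4] 709
cartridge 0.87 [226.2, 321.1] 751
cartridge 0.7 [213.4, 375.6] 660
coder 0.85 [227.8, 186.1] 3865
coder 0.48 [266.9, 239.7] 576
coder 0.47 [275.9, 126.8] 511
clamp 0.68 [227.4, 120.3] 234
clamp 0.51 [254.2, 145.8] 210
top 50.410372976249256 257.71551003357337 193.24366558260434 [0.41003652 0.02529939 1.37887121] [-0.70512507  0.7077107  -0.02676826  0.03503796] 2
cartridge 0.77 [365.7, 231.9] 317
cartridge 0.71 [358.8, 185.7] 341
cartridge 0.67 [404.7, 248.7] 417
cartridge 0.44 [235.7, 208.5] 3505
coder 0.64 [235.3, 210.0] 3592
clamp 0.69 [237.3, 179.6] 228
clamp 0.5 [304.0, 183.3] 319
clamp 0.44 [235.7, 209.6] 3482
wrist 65.70646984690485 255.8124195843505 192.506686583213 [ 0.25569243 -0.4946562   0.37506399] [ 0.79982021 -0.57660253 -0.09782126  0.13508571] 3
```

View pics/side0.png

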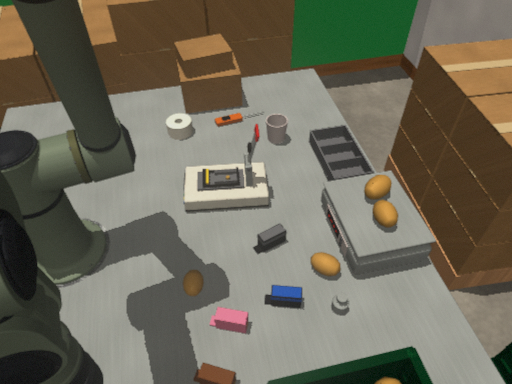

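View pics/top0.png

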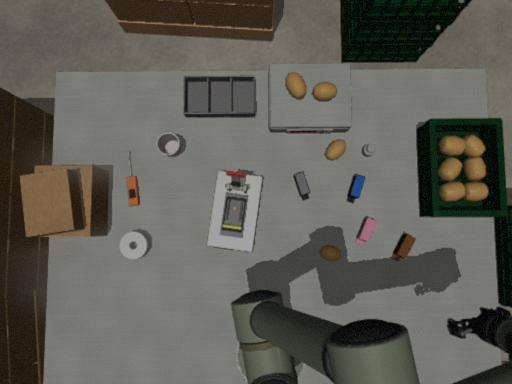

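View pics/wrist0.png

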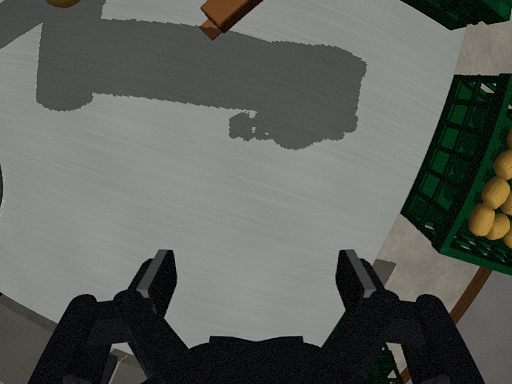

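Side view: blue cartridge at (285,296), coder at (227,186), clamp open with its red tab at (256,132). Top view: blue cartridge at (357,187), coder at (236,210). I'll enlarge these regions.

```bash
cat > h.py <<'E'
import numpy as np,cv2
from scipy.spatial.transform import Rotation as R
def cam(p):
    f=192/np.tan(np.radians(p["vfov"])/2)
    return f,p["cx"],p["cy"],np.array(p["origin"]),R.from_quat(p["attitude"]).as_matrix()
def proj(p,X,fish=False):
    f,cx,cy,o,M=cam(p); c=(np.atleast_2d(X)-o)@M
    if fish:
        r=np.hypot(c[:,0],c[:,1]);th=np.arctan2(r,c[:,2]);s=f*th/np.maximum(r,1e-9)
        return np.c_[cx+s*c[:,0],cy+s*c[:,1]]
    return np.c_[cx+f*c[:,0]/c[:,2],cy+f*c[:,1]/c[:,2]]
def ray(p,uv,fish=False):
    f,cx,cy,o,M=cam(p); d=np.array([(uv[0]-cx)/f,(uv[1]-cy)/f,1.])
    if fish:
        r=np.hypot(d[0],d[1]); d=np.array([np.sin(r)*d[0]/max(r,1e-9),np.sin(r)*d[1]/max(r,1e-9),np.cos(r)])
    return o,M@d
def atz(p,uv,z,fish=False):
    o,d=ray(p,uv,fish); return o+d*(z-o[2])/d[2]
def crop(img,x0,y0,x1,y1,s,name):
    c=img[y0:y1,x0:x1]; cv2.imwrite(name,cv2.resize(c,None,fx=s,fy=s,interpolation=cv2.INTER_CUBIC)[:,:,::-1])
CAMS={"side":dict(vfov=50.321505343977385,cx=254.96298544354278,cy=191.1660863618617,origin=[0.37579679,-0.74803955,0.94077942],attitude=[0.92550668,-0.10486124,0.03615503,-0.36212474]),
"top":dict(vfov=50.410372976249256,cx=257.71551003357337,cy=193.24366558260434,origin=[0.41003652,0.02529939,1.37887121],attitude=[-0.70512507,0.7077107,-0.02676826,0.03503796])}
E
python3 - <<'E'
from h import *
s=np.load('pics/side0.npy');t=np.load('pics/top0.npy')
crop(s,175,110,305,220,6,'pics/a1.png'); crop(t,190,155,290,265,5,'pics/a2.png')
crop(s,255,275,315,315,8,'pics/a3.png'); crop(t,335,165,385,215,8,'pics/a4.png')
for n,uv,z in [("side",(285,290),.05),("top",(357,184),.05),("side",(227,186),.06),("top",(236,210),.06)]: print(n,atz(CAMS[n],uv,z))
E
```

```text
side [ 0.54801942 -0.27926479  0.05      ]
top [ 0.55551987 -0.28384322  0.05      ]
side [0.47075429 0.08529852 0.06      ]
top [0.47154124 0.11100714 0.06      ]
```

View pics/a1.png

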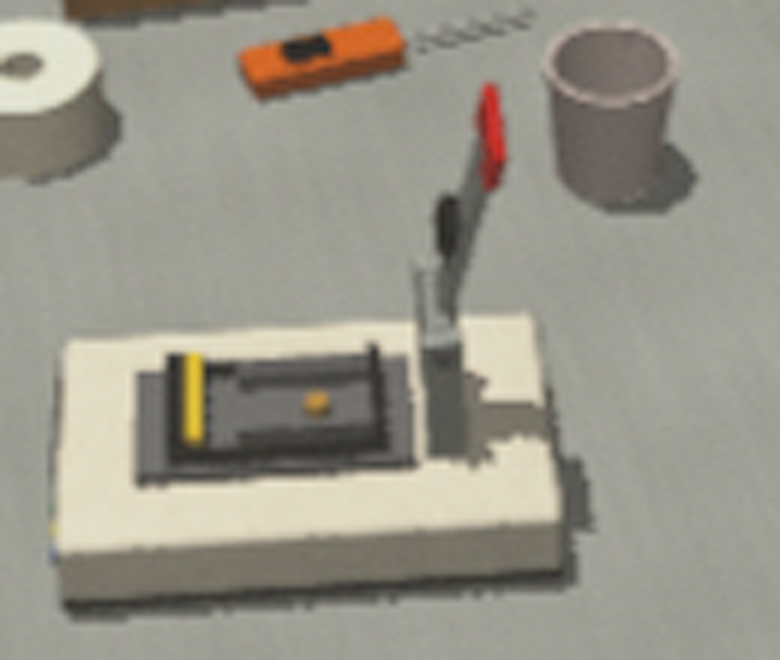

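View pics/a2.png

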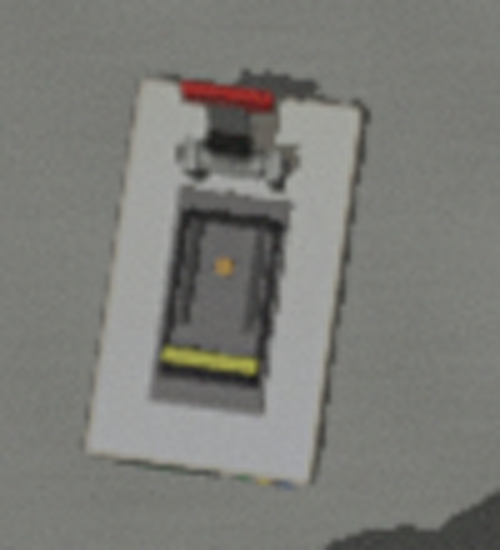

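View pics/a3.png

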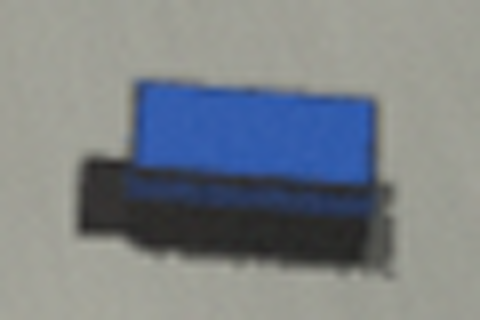

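View pics/a4.png

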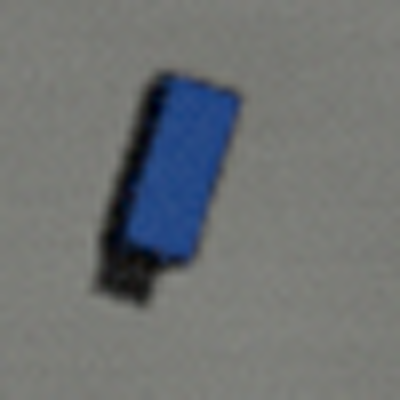

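Zoom: the toe points left in the side view (towards the robot). The coder lip is at the left and the pin at zoom (317,402). Now I'll fit poses from the corners.

```bash
cat > fit.py <<'E'
from h import *
from scipy.optimize import least_squares
def px(z,off,s): z=np.array(z,float); return (z+.5)/s-.5+np.array(off)
def body(q,L): 
    c,s=np.cos(q[2]),np.sin(q[2]); L=np.atleast_2d(L)
    return np.c_[q[0]+c*L[:,0]-s*L[:,1], q[1]+s*L[:,0]+c*L[:,1], L[:,2]]
def fit(L,obs,q0):
    def r(q,sp=False):
        X=body(q,L); o=[]
        for n,uv in obs.items(): o.append(proj(CAMS[n],X[:len(uv)])-uv)
        return o if sp else np.concatenate(o).ravel()
    S=least_squares(r,q0); print(S.x,np.degrees(S.x[2])); [print(np.round(a,1).tolist()) for a in r(S.x,True)]
    return S.x
if __name__=="__main__":
    # cartridge corners: nose-left(+y), nose-right, heel-right, heel-left
    L=np.array([[-29,16,50],[45,16,50],[45,-16,50],[-29,-16,50]])/1e3
    so=px([(137,80),(375,97),(375,186),(133,170)],(255,275),8)
    to=px([(128,243),(165,73),(242,92),(193,264)],(335,165),8)
    print("cart"); 
    for ob in ({"side":so},{"top":to},{"side":so,"top":to}): fit(L,ob,[.55,-.28,0.1])
    L=np.array([[-125,75,52],[125,75,52],[125,-75,52],[-125,-75,52],[12,0,68]])/1e3
    so=px([(65,340),(535,315),(560,522),(60,553),(317,402)],(175,110),6)
    to=px([(88,452),(140,80),(365,103),(310,483),(224,267)],(190,155),5)
    print("coder")
    for ob in ({"side":so},{"top":to},{"side":so,"top":to}): q=fit(L,ob,[.47,.1,0.])
    c,s=np.cos(q[2]),np.sin(q[2])
    for n,o,a,k,(z) in [("side",[(183,355),(203,355),(183,443),(203,443)],(175,110),6,.077),("top",[(160,347),(160,365),(258,357),(258,374)],(190,155),5,.077)]:
        for u in px(o,a,k):
            P=atz(CAMS[n],u,z)-[q[0],q[1],0]; print(n,"lip local mm",(1e3*np.array([c*P[0]+s*P[1],-s*P[0]+c*P[1]])).round(1))
E
python3 fit.py
```

```text
cart
[ 0.54286592 -0.2805937  -0.3014713 ] -17.273033057510396
[[-0.2, -0.3], [0.3, -0.4], [0.3, 0.4], [-0.4, 0.3]]
[ 0.54275825 -0.2826191  -0.26985378] -15.461482446157053
[[-0.8, 0.2], [0.1, -0.3], [0.0, -0.1], [0.6, 0.2]]
[ 0.5427806  -0.28140045 -0.28876024] -16.54474294787967
[[-0.3, 0.1], [0.3, -0.4], [0.5, 0.5], [-0.3, 0.7]]
[[-1.3, 0.1], [0.0, -0.3], [-0.1, 0.1], [0.1, 0.2]]
coder
[ 0.47018294  0.11565812 -0.14585808] -8.357052306327779
[[-0.6, -0.1], [0.3, -0.7], [0.8, -0.1], [-1.9, 0.2], [1.5, 0.2]]
[ 0.47019886  0.11591361 -0.13547913] -7.762382335669215
[[-0.8, 0.8], [-0.3, -0.8], [-0.1, 0.5], [0.8, 0.8], [0.4, -1.4]]
[ 0.47020128  0.11581673 -0.13987338] -8.014154126054345
[[-0.8, 0.0], [0.1, -0.8], [0.9, -0.3], [-1.7, 0.3], [1.5, 0.2]]
[[-0.9, 0.7], [-0.1, -0.9], [0.1, 0.7], [0.6, 0.9], [0.5, -1.4]]
side lip local mm [-58.4  31.8]
side lip local mm [-48.4  30.8]
side lip local mm [-58.4 -30.1]
side lip local mm [-48.7 -31. ]
top lip local mm [-49.   33.4]
top lip local mm [-60.4  31.8]
top lip local mm [-46.8 -29.4]
top lip local mm [-57.5 -30.9]
```

```bash
cat > plan.py <<'E'
from h import *
import json
from workcell import *
def tool(yaw,pitch=0,roll=0):
    # tool x at world yaw (deg), z down; then pitch about tool y (deg)
    a=np.radians(yaw); x=np.array([np.cos(a),np.sin(a),0]); z=np.array([0,0,-1.]); y=np.cross(z,x)
    return R.from_matrix(np.c_[x,y,z])*R.from_euler('y',pitch,degrees=True)*R.from_euler('x',roll,degrees=True)
def plan(pos,rot,n=None,hand=-1,start=None):
    s=state(); p0=np.array(s["tool_pos"]) if start is None else start[0]; r0=R.from_quat(s["tool_rot"]) if start is None else start[1]
    rv=(r0.inv()*rot).as_rotvec(); d=np.array(pos)-p0
    m=max(np.linalg.norm(d)/.055,np.degrees(np.linalg.norm(rv))/10.5); n=n or int(np.ceil(m)); 
    rows=[]
    for i in range(n):
        ri=r0*R.from_rotvec(rv*i/n)
        rows.append((np.round(ri.inv().apply(d/n)/.4,4).tolist(),np.round(rv/n/(np.pi/2),4).tolist()))
    print("rows needed %.1f; dist %.1f mm ang %.2f deg"%(m,1e3*np.linalg.norm(d),np.degrees(np.linalg.norm(rv))))
    if np.linalg.norm(rv)<.2: print(n,"x",rows[0])
    else: print(json.dumps([dict(travel=a,rot=b,hand=hand) for a,b in rows]))
E
python3 - <<'E'
from plan import *
plan([.5505,-.2837,.20],tool(180-16.5),15,-.3)
E
```

```text
rows needed 13.8; dist 448.6 mm ang 145.06 deg
[{"travel": [0.0721, -0.0178, 0.0089], "rot": [-0.0, -0.0, -0.1075], "hand": -0.3}, {"travel": [0.074, -0.0054, 0.0089], "rot": [-0.0, -0.0, -0.1075], "hand": -0.3}, {"travel": [0.0739, 0.0071, 0.0089], "rot": [-0.0, -0.0, -0.1075], "hand": -0.3}, {"travel": [0.0717, 0.0194, 0.0089], "rot": [-0.0, -0.0, -0.1075], "hand": -0.3}, {"travel": [0.0674, 0.0312, 0.0089], "rot": [-0.0, -0.0, -0.1075], "hand": -0.3}, {"travel": [0.0612, 0.042, 0.0089], "rot": [-0.0, -0.0, -0.1075], "hand": -0.3}, {"travel": [0.0533, 0.0517, 0.0089], "rot": [-0.0, -0.0, -0.1075], "hand": -0.3}, {"travel": [0.0438, 0.0599, 0.0089], "rot": [-0.0, -0.0, -0.1075], "hand": -0.3}, {"travel": [0.0331, 0.0664, 0.0089], "rot": [-0.0, -0.0, -0.1075], "hand": -0.3}, {"travel": [0.0215, 0.0711, 0.0089], "rot": [-0.0, -0.0, -0.1075], "hand": -0.3}, {"travel": [0.0092, 0.0737, 0.0089], "rot": [-0.0, -0.0, -0.1075], "hand": -0.3}, {"travel": [-0.0033, 0.0742, 0.0089], "rot": [-0.0, -0.0, -0.1075], "hand": -0.3}, {"travel": [-0.0157, 0.0726, 0.0089], "rot": [-0.0, -0.0, -0.1075], "hand": -0.3}, {"travel": [-0.0276, 0.0689, 0.0089], "rot": [-0.0, -0.0, -0.1075], "hand": -0.3}, {"travel": [-0.0388, 0.0633, 0.0089], "rot": [-0.0, -0.0, -0.1075], "hand": -0.3}]
```

Request:
carry_out --steps '[{"travel":[0.072,-0.018,0.009],"rot":[0,0,-0.1075],"hand":-0.3},{"travel":[0.074,-0.005,0.009],"rot":[0,0,-0.1075],"hand":-0.3},{"travel":[0.074,0.007,0.009],"rot":[0,0,-0.1075],"hand":-0.3},{"travel":[0.072,0.019,0.009],"rot":[0,0,-0.1075],"hand":-0.3},{"travel":[0.067,0.031,0.009],"rot":[0,0,-0.1075],"hand":-0.3},{"travel":[0.061,0.042,0.009],"rot":[0,0,-0.1075],"hand":-0.3},{"travel":[0.053,0.052,0.009],"rot":[0,0,-0.1075],"hand":-0.3},{"travel":[0.044,0.06,0.009],"rot":[0,0,-0.1075],"hand":-0.3},{"travel":[0.033,0.066,0.009],"rot":[0,0,-0.1075],"hand":-0.3},{"travel":[0.021,0.071,0.009],"rot":[0,0,-0.1075],"hand":-0.3},{"travel":[0.009,0.074,0.009],"rot":[0,0,-0.1075],"hand":-0.3},{"travel":[-0.003,0.074,0.009],"rot":[0,0,-0.1075],"hand":-0.3},{"travel":[-0.016,0.073,0.009],"rot":[0,0,-0.1075],"hand":-0.3},{"travel":[-0.028,0.069,0.009],"rot":[0,0,-0.1075],"hand":-0.3},{"travel":[-0.039,0.063,0.009],"rot":[0,0,-0.1075],"hand":-0.3}]'

```text
time_s: 2.33
tool_pos: [0.5521, -0.2648, 0.1983]
tool_rot: [0.103, 0.995, -0.002, 0.001]
contact_force: [0.4, -0.3, 0.2]
grip_width: 0.0553
```

```bash
python3 - <<'E'
from plan import *
p=camera("wrist"); cv2.imwrite("pics/w1.png",p["color"][:,:,::-1]); np.save("pics/w1.npy",p["color"])
json.dump({k:np.array(p[k]).tolist() for k in ["vfov","cx","cy","origin","attitude"]},open("pics/w1.json","w"))
s=state(); print(s["tool_pos"],s["joints"],s["time_s"])
r=R.from_quat(s["tool_rot"]); print(r.as_matrix().round(3))
from fit import body
q=[.5428,-.2814,-.2888]
L=np.array([[-29,16,50],[45,16,50],[45,-16,50],[-29,-16,50]])/1e3
print(proj(p,body(q,L),True).round(1))
E
```

```text
[ 0.55456141 -0.26232003  0.19770506] [-5.62372583e-01  4.79117012e-01 -1.05739460e-01  9.82001466e-01
  5.98506431e-04 -3.62815241e-01] 2.375
[[-0.98   0.198  0.004]
 [ 0.198  0.98  -0.002]
 [-0.004 -0.001 -1.   ]]
[[255.9 147.7]
 [249.9 220.9]
 [218.  218.3]
 [221.4 145.1]]
```

View pics/w1.png

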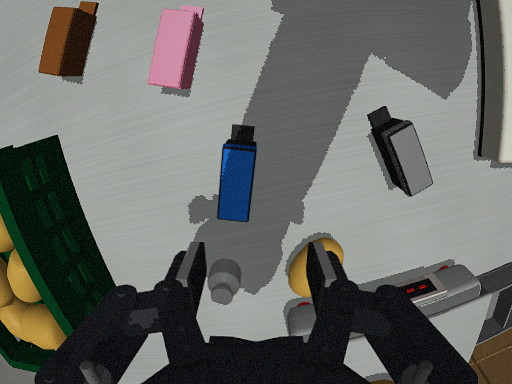

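Wrist view: the cartridge's top corners are at about (222,144), (257,147), (250,221), (218,219), within 2 px of my prediction. The toe points up, at (243,130). I'll refine on an enlarged crop.

```bash
python3 - <<'E'
from h import *
w=np.load('pics/w1.npy'); crop(w,205,115,275,230,5,'pics/w1z.png')
E
```

```text
(no output)
```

View pics/w1z.png

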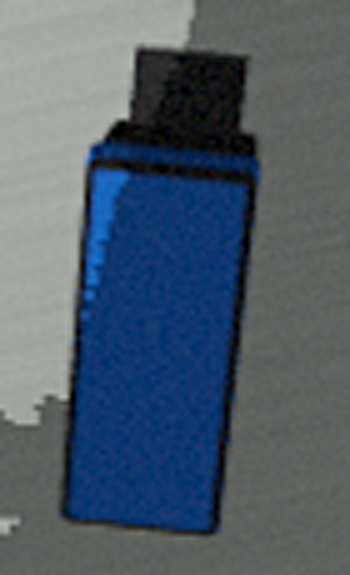

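```bash
python3 - <<'E'
from fit import *
import json
p=json.load(open('pics/w1.json'))
L=np.array([[-29,16,50],[45,16,50],[45,-16,50],[-29,-16,50],[-45,12,3],[-45,-12,3]])/1e3
o=px([(252,178),(215,533),(64,518),(88,163),(247,55),(137,47)],(205,115),5)
so=px([(137,80),(375,97),(375,186),(133,170)],(255,275),8)
to=px([(128,243),(165,73),(242,92),(193,264)],(335,165),8)
def r(q): return (proj(p,body(q,L),True)-o).ravel()
S=least_squares(r,[.543,-.281,-.289]); print(S.x,np.degrees(S.x[2]),S.fun.reshape(-1,2).round(1).tolist())
def r2(q): return np.r_[r(q),*[(proj(CAMS[n],body(q,L[:4]))-u).ravel() for n,u in (("side",so),("top",to))]]
S=least_squares(r2,[.543,-.281,-.289]); print(S.x,np.degrees(S.x[2]),S.fun.reshape(-1,2).round(1).tolist())
q=S.x
from plan import *
t=body(q,[[.008,0,0]])[0]; t[2]=.12
print(t); plan(t,tool(180+np.degrees(q[2])),4,-.3)
E
```

```text
[ 0.54389763 -0.28215298 -0.31175757] -17.862393002873482 [[1.1, -0.8], [0.7, 1.0], [-0.8, 0.8], [-0.6, -1.1], [-0.0, 0.5], [-0.4, -0.1]]
[ 0.5437298  -0.28198924 -0.30807684] -17.651502493476762 [[1.1, -1.1], [1.0, 0.8], [-0.6, 0.7], [-0.6, -1.3], [-0.0, 0.3], [-0.5, -0.2], [0.3, 0.0], [0.9, 0.1], [0.8, 0.9], [0.0, 0.7], [-1.3, -0.4], [0.5, -0.6], [0.3, -0.1], [0.1, -0.1]]
[ 0.55135315 -0.28441506  0.12      ]
rows needed 1.5; dist 80.8 mm ang 6.22 deg
4 x ([-0.0006, -0.0139, 0.0486], [-0.0001, 0.0006, 0.0173])
```

Request:
carry_out --steps '[{"travel":[0,-0.014,0.048],"rot":[0,0,0.017],"hand":-0.3},{"travel":[0,-0.014,0.048],"rot":[0,0,0.017],"hand":-0.3},{"travel":[0,-0.014,0.048],"rot":[0,0,0.017],"hand":-0.3},{"travel":[0,-0.014,0.048],"rot":[0,0,0.017],"hand":-0.3},{"travel":[0,0,0],"rot":[0,0,0],"hand":-0.3}]'

```text
time_s: 3.0
tool_pos: [0.5508, -0.2836, 0.1189]
tool_rot: [0.154, 0.988, -0.001, 0.002]
contact_force: [0.2, 0.4, 0.5]
grip_width: 0.0558
```

```bash
python3 - <<'E'
from plan import *
print(state()["tool_pos"])
plan([.5514,-.2844,.044],tool(180-17.7),4,-.3)
E
```

```text
[ 0.55076837 -0.28362865  0.11887941]
rows needed 1.4; dist 74.9 mm ang 0.27 deg
4 x ([-0.0003, -0.0003, 0.0468], [-0.0001, 0.0008, 0.0001])
```

Request:
carry_out --steps '[{"travel":[0,0,0.047],"rot":[0,0,0],"hand":-0.3},{"travel":[0,0,0.047],"rot":[0,0,0],"hand":-0.3},{"travel":[-0.001,-0.001,0.047],"rot":[0,0.002,0],"hand":-0.3},{"travel":[-0.001,0,0.046],"rot":[0,0.002,0],"hand":-0.3},{"travel":[0,0,0],"rot":[0,0,0],"hand":-0.3}]'

```text
time_s: 3.62
tool_pos: [0.5542, -0.2854, 0.0451]
tool_rot: [0.153, 0.988, -0.001, 0.001]
contact_force: [0.1, 0.6, -0.2]
grip_width: 0.0553
```

```bash
python3 - <<'E'
from plan import *
s=state();print(s["tool_pos"],s["contact_force"])
p=camera("wrist"); cv2.imwrite("pics/w2.png",p["color"][:,:,::-1])
plan([.5514,-.2844,.044],tool(180-17.7),1,-.3)
E
```

```text
[ 0.55416692 -0.28544503  0.04512455] [ 0.09263554  0.55722057 -0.19561664]
rows needed 0.1; dist 4.1 mm ang 0.29 deg
1 x ([0.009, 0.0009, 0.005], [-0.0013, 0.0029, 0.0007])
```

View pics/w2.png

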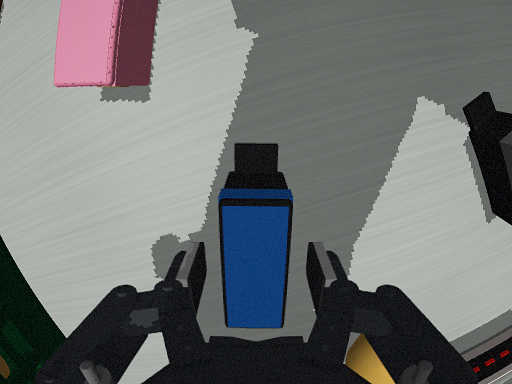

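The cartridge (columns 220–292) is centred between the pads at columns 204 and 308. I'll nudge 3 mm along tool x and close at 20 N.

Request:
carry_out --steps '[{"travel":[0.009,0.001,0.003],"rot":[0,0,0],"hand":-0.3},{"travel":[0,0,0],"rot":[0,0,0],"hand":0.1},{"travel":[0,0,0],"rot":[0,0,0],"hand":0.3},{"travel":[0,0,0],"rot":[0,0,0],"hand":0.5},{"travel":[0,0,0],"rot":[0,0,0],"hand":0.5},{"travel":[0,0,0],"rot":[0,0,0],"hand":0.5}]' --squeeze 20

```text
time_s: 4.42
tool_pos: [0.5521, -0.2849, 0.0466]
tool_rot: [0.153, 0.988, -0.002, 0.003]
contact_force: [0.7, 0.2, -1.4]
grip_width: 0.0314
```

```bash
python3 - <<'E'
from plan import *
s=state();print(s["tool_pos"],s["contact_force"],s["grip_width"])
p=camera("wrist"); cv2.imwrite("pics/w3.png",p["color"][:,:,::-1])
E
```

```text
[ 0.55213763 -0.28486505  0.0466224 ] [ 0.69640281  0.17437975 -1.43511608] 0.031440075093961004
```

View pics/w3.png

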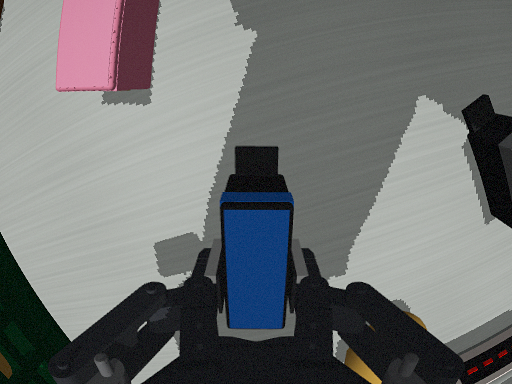

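Gripped, opening 31.4 mm. I'll lift and go to a viewpoint beside the coder.

```bash
python3 - <<'E'
from plan import *
s=state(); p=s["tool_pos"]; r=R.from_quat(s["tool_rot"])
plan([p[0],p[1],.15],tool(180-17.7),4,.5)
plan([.5285,-.0438,.25],tool(180-8),8,.5,start=(np.array([p[0],p[1],.15]),tool(180-17.7)))
E
```

```text
rows needed 1.9; dist 103.4 mm ang 0.45 deg
4 x ([-0.0005, -0.0002, -0.0646], [-0.0004, 0.0011, 0.0002])
rows needed 4.8; dist 262.0 mm ang 9.70 deg
8 x ([0.0299, 0.0695, -0.0313], [0.0, 0.0, -0.0135])
```

Request:
carry_out --steps '[{"travel":[0,0,-0.03],"rot":[0,0,0],"hand":0.5},{"travel":[0,0,-0.07],"rot":[0,0.001,0],"hand":0.5},{"travel":[0,0,-0.08],"rot":[0,0.001,0],"hand":0.5},{"travel":[0,0,-0.08],"rot":[0,0.001,0],"hand":0.5},{"travel":[0.03,0.06,-0.03],"rot":[0,0,-0.0135],"hand":0.5},{"travel":[0.03,0.07,-0.03],"rot":[0,0,-0.0135],"hand":0.5},{"travel":[0.03,0.07,-0.03],"rot":[0,0,-0.0135],"hand":0.5},{"travel":[0.03,0.07,-0.03],"rot":[0,0,-0.0135],"hand":0.5},{"travel":[0.03,0.07,-0.03],"rot":[0,0,-0.0135],"hand":0.5},{"travel":[0.03,0.07,-0.03],"rot":[0,0,-0.0135],"hand":0.5},{"travel":[0.03,0.07,-0.03],"rot":[0,0,-0.0135],"hand":0.5},{"travel":[0.03,0.07,-0.03],"rot":[0,0,-0.0135],"hand":0.5},{"travel":[0,0,0],"rot":[0,0,0],"hand":0.5},{"travel":[0,0,0],"rot":[0,0,0],"hand":0.5}]'

```text
time_s: 6.22
tool_pos: [0.5079, -0.0419, 0.2632]
tool_rot: [0.067, 0.998, -0.003, 0.007]
contact_force: [-0.1, 1.2, -1.3]
grip_width: 0.0318
```

```bash
python3 - <<'E'
from plan import *
from fit import body
s=state();print(s["tool_pos"],s["contact_force"],s["grip_width"],s["time_s"])
p=camera("wrist"); cv2.imwrite("pics/w4.png",p["color"][:,:,::-1]); np.save("pics/w4.npy",p["color"])
json.dump({k:np.array(p[k]).tolist() for k in ["vfov","cx","cy","origin","attitude"]},open("pics/w4.json","w"))
L=np.array([[-125,75,52],[125,75,52],[125,-75,52],[-125,-75,52],[12,0,68],[-35,0,72]])/1e3
print(proj(p,body([.4702,.1158,-.14],L),True).round(1).tolist())
E
```

```text
[ 0.50790793 -0.04188344  0.26320155] [-0.13635229  1.15090552 -1.26415487] 0.03181241873194808 6.225
[[440.2, 26.6], [421.2, 214.6], [317.1, 216.0], [326.0, 6.3], [389.4, 130.0], [393.9, 89.1]]
```

View pics/w4.png

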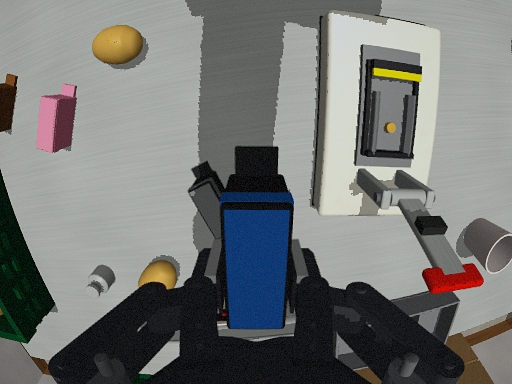

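The coder is in clear view: box corners at about (326,12), (440,30), (434,212), (314,207); pin at (390,128); lip at (397,73). I'll zoom in.

```bash
python3 - <<'E'
from h import *
w=np.load('pics/w4.npy'); crop(w,345,35,445,130,6,'pics/w4a.png'); crop(w,345,110,445,220,5,'pics/w4b.png'); crop(w,305,0,455,50,5,'pics/w4c.png')
E
```

```text
(no output)
```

View pics/w4a.png

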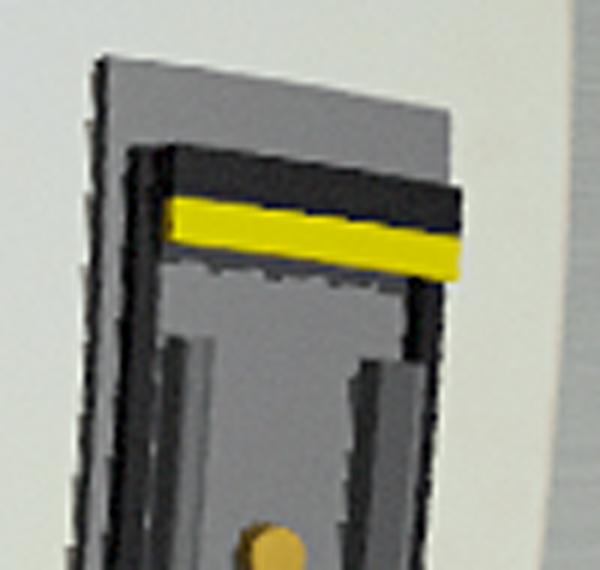

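View pics/w4b.png

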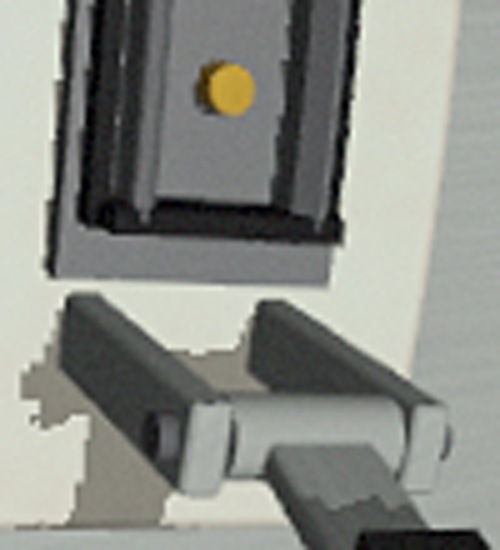

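View pics/w4c.png

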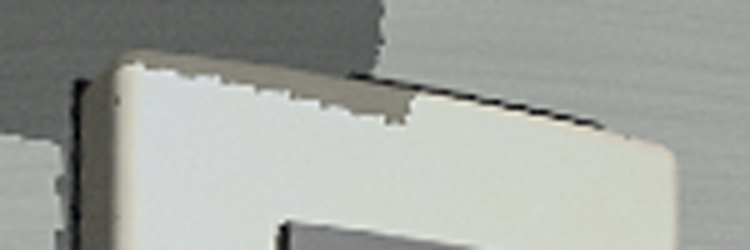

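```bash
python3 - <<'E'
from fit import *
import json
p=json.load(open('pics/w4.json'))
pts=[((12,0,68),px([(231,89)],(345,110),5)),
((65,-31,132),px([(190,407)],(345,110),5)),((65,-21,132),px([(231,404)],(345,110),5)),((85,-21,132),px([(220,493)],(345,110),5)),((85,-31,132),px([(181,498)],(345,110),5)),
((65,21,132),px([(413,408)],(345,110),5)),((65,31,132),px([(450,404)],(345,110),5)),((85,31,132),px([(440,490)],(345,110),5)),((85,21,132),px([(403,488)],(345,110),5)),
((-125,-75,52),px([(112,58)],(305,0),5)),((-125,75,52),px([(677,142)],(305,0),5))]
L=np.array([a for a,_ in pts])/1e3; o=np.vstack([b for _,b in pts])
def r(q): return (proj(p,body(q,L),True)-o).ravel()
S=least_squares(r,[.47,.116,-.14]); print(S.x,np.degrees(S.x[2])); print(S.fun.reshape(-1,2).round(1).tolist())
idx=list(range(9))
S2=least_squares(lambda q:r(q).reshape(-1,2)[idx].ravel(),[.47,.116,-.14]); print(S2.x,np.degrees(S2.x[2])); print(r(S2.x).reshape(-1,2).round(1).tolist())
for q in (S.x,S2.x):
  c,s=np.cos(q[2]),np.sin(q[2])
  for nm,z,u in [("pin",.068,(390.8,127.4)),("lip bottom edge L",.077,px([(170,241)],(345,35),6)[0]),("lip R",.077,px([(458,279)],(345,35),6)[0]),("lip top L",.077,px([(168,197)],(345,35),6)[0]),("lip top R",.077,px([(458,235)],(345,35),6)[0])]:
    P=atz(p,u,z,True)-[q[0],q[1],0]; print(nm,(1e3*np.array([c*P[0]+s*P[1],-s*P[0]+c*P[1]])).round(1))
E
```

```text
[ 0.46818774  0.11740692 -0.132587  ] -7.596675771240351
[[-0.1, 0.7], [0.6, -0.0], [1.5, 0.6], [0.6, 1.9], [-0.5, 1.0], [0.5, -0.1], [0.8, 0.7], [-0.9, 1.5], [-1.1, 2.1], [-0.6, -6.2], [0.4, -3.3]]
[ 0.4670585   0.11657074 -0.12420363] -7.116343650557082
[[-0.7, -0.2], [0.3, -0.7], [1.3, -0.2], [0.5, 1.1], [-0.6, 0.3], [0.3, -1.2], [0.7, -0.5], [-0.8, 0.4], [-1.1, 1.1], [-2.4, -6.7], [-0.9, -4.9]]
pin [11.1  0.1]
lip bottom edge L [-45.8 -29.3]
lip R [-45.7  31.1]
lip top L [-53.8 -29.9]
lip top R [-54.1  30.7]
pin [12.1  1. ]
lip bottom edge L [-45.1 -28. ]
lip R [-44.4  32.5]
lip top L [-53.  -28.5]
lip top R [-52.8  32.2]
```

```bash
cat > cp.py <<'E'
from plan import *
Q=np.array([.4681,.1176,-np.radians(7.6)])   # coder pose
NT=np.array([.054,0,.0466])                  # nose in tool frame
def loc2w(l,Q=Q):
    c,s=np.cos(Q[2]),np.sin(Q[2]); return np.array([Q[0]+c*l[0]-s*l[1],Q[1]+s*l[0]+c*l[1],l[2]])
def w2loc(w,Q=Q):
    c,s=np.cos(Q[2]),np.sin(Q[2]); d=np.array(w)-[Q[0],Q[1],0]; return np.array([c*d[0]+s*d[1],-s*d[0]+c*d[1],d[2]])
def pose(nose_mm,tip):  # nose in coder frame (mm)
    r=tool(180+np.degrees(Q[2]),-tip); return loc2w(np.array(nose_mm)/1e3)-r.apply(NT),r
def now():
    s=state(); r=R.from_quat(s["tool_rot"]); n=np.array(s["tool_pos"])+r.apply(NT)
    rel=(tool(180+np.degrees(Q[2])).inv()*r).as_euler('yxz',degrees=True)
    print("t %.2f nose %s  tip/roll/yaw %s F(world) %s Floc %s w %.4f"%(s["time_s"],(w2loc(n)*1e3).round(1),rel.round(2)*[-1,1,1],np.round(s["contact_force"],1),(R.from_euler('z',-Q[2]).apply(s["contact_force"])).round(1),s["grip_width"]))
    return s
E
python3 - <<'E'
from cp import *
now()
a=pose([-33,-130,170],11); b=pose([-33,0,100],22)
print(a[0],b[0])
plan(a[0],a[1],4,.5); plan(b[0],b[1],6,.5,start=a)
E
```

```text
t 6.28 nose [   7.2 -153.1  215.8]  tip/roll/yaw [0.79 0.28 0.08] F(world) [-0.5  0.6 -0.9] Floc [-0.6  0.5 -0.9] w 0.0314
[ 0.46192519 -0.0127282   0.22604751] [0.46771468 0.11765141 0.16343552]
rows needed 1.2; dist 66.0 mm ang 10.21 deg
4 x ([0.0313, 0.0144, 0.0227], [-0.0008, -0.0284, -0.0001])
rows needed 2.6; dist 144.8 mm ang 11.00 deg
6 x ([0.0097, 0.0542, 0.0247], [-0.0, -0.0204, -0.0])
```

Request:
carry_out --steps '[{"travel":[0.031,0.014,0.023],"rot":[0,-0.028,0],"hand":0.5},{"travel":[0.031,0.014,0.023],"rot":[0,-0.028,0],"hand":0.5},{"travel":[0.031,0.014,0.023],"rot":[0,-0.028,0],"hand":0.5},{"travel":[0.031,0.014,0.023],"rot":[0,-0.028,0],"hand":0.5},{"travel":[0.01,0.054,0.025],"rot":[0,-0.02,0],"hand":0.5},{"travel":[0.01,0.054,0.025],"rot":[0,-0.02,0],"hand":0.5},{"travel":[0.01,0.054,0.025],"rot":[0,-0.02,0],"hand":0.5},{"travel":[0.01,0.054,0.025],"rot":[0,-0.02,0],"hand":0.5},{"travel":[0.01,0.054,0.025],"rot":[0,-0.02,0],"hand":0.5},{"travel":[0.01,0.054,0.025],"rot":[0,-0.02,0],"hand":0.5},{"travel":[0,0,0],"rot":[0,0,0],"hand":0.5},{"travel":[0,0,0],"rot":[0,0,0],"hand":0.5}]'

```text
time_s: 7.78
tool_pos: [0.4769, 0.1084, 0.1512]
tool_rot: [0.075, 0.979, -0.019, 0.19]
contact_force: [0.2, -0.4, -0.6]
grip_width: 0.0314
```

```bash
python3 - <<'E'
from cp import *
now()
for n in ["wrist","side","top"]:
    p=camera(n); c=p["color"]; np.save(f"pics/{n}5.npy",c)
    json.dump({k:np.array(p[k]).tolist() for k in ["vfov","cx","cy","origin","attitude"]},open(f"pics/{n}5.json","w"))
    if n=="wrist": cv2.imwrite("pics/w5.png",c[:,:,::-1])
    if n=="side": crop(c,165,90,315,215,5,"pics/s5.png")
    if n=="top": crop(c,180,140,300,270,4,"pics/t5.png")
b=pose([-33,0,90],22); plan(b[0],b[1],3)
E
```

```text
t 7.78 nose [-22.7  -7.8  87.8]  tip/roll/yaw [21.98  0.48  1.26] F(world) [ 0.2 -0.4 -0.6] Floc [ 0.3 -0.4 -0.6] w 0.0314
rows needed 0.2; dist 13.4 mm ang 1.37 deg
3 x ([0.0077, 0.0064, -0.0049], [-0.0034, 0.0001, -0.0038])
```

View pics/w5.png

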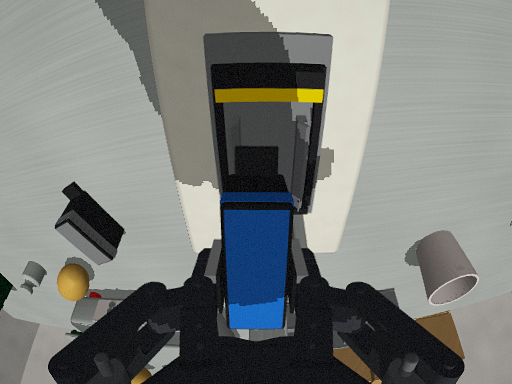

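View pics/s5.png

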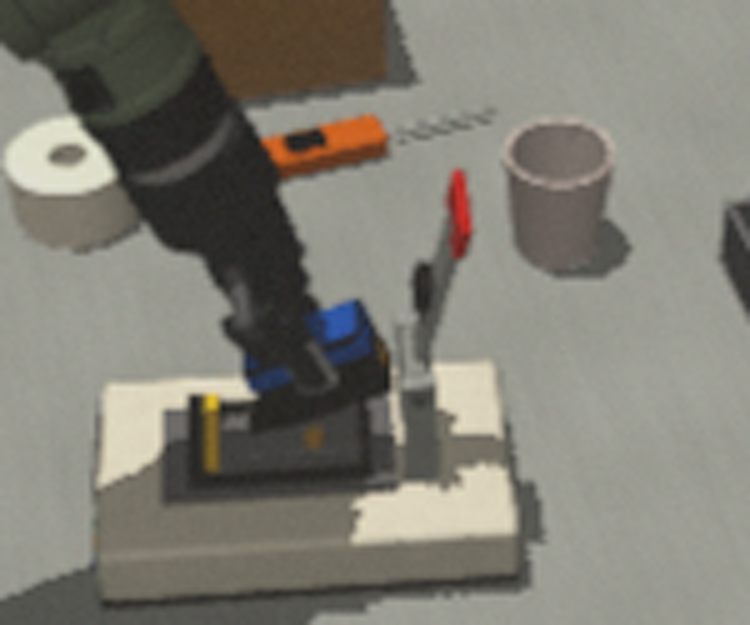

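View pics/t5.png

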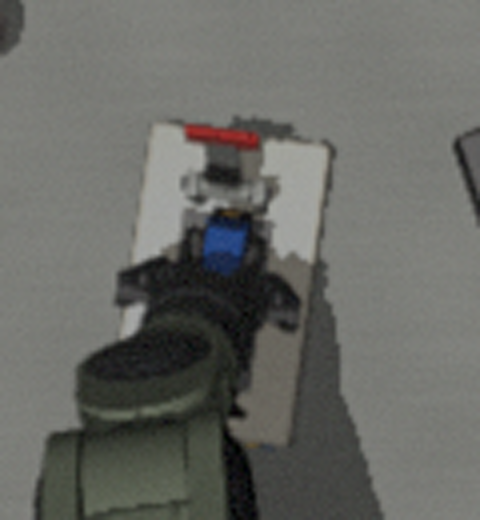

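Wrist view: the toe is centred on column 257 and the lip on about 269 (row 95), so the toe sits off to -y, as the reading also says (-7.8 mm). Correcting.

Request:
carry_out --steps '[{"travel":[0.008,0.0065,-0.005],"rot":[-0.0034,0,-0.004],"hand":0.5},{"travel":[0.008,0.0065,-0.005],"rot":[-0.0034,0,-0.004],"hand":0.5},{"travel":[0.008,0.0065,-0.005],"rot":[-0.0034,0,-0.004],"hand":0.5},{"travel":[0,0,0],"rot":[0,0,0],"hand":0.5}]'

```text
time_s: 8.43
tool_pos: [0.4671, 0.1173, 0.1545]
tool_rot: [0.065, 0.979, -0.012, 0.191]
contact_force: [-0.5, 0.4, -0.2]
grip_width: 0.0318
```

```bash
python3 - <<'E'
from cp import *
now()
p=camera("wrist"); c=p["color"]; np.save("pics/w6.npy",c); cv2.imwrite("pics/w6.png",c[:,:,::-1])
json.dump({k:np.array(p[k]).tolist() for k in ["vfov","cx","cy","origin","attitude"]},open("pics/w6.json","w"))
crop(c,190,20,350,220,3.7,"pics/w6z.png")
b=pose([-33,0,80],22); plan(b[0],b[1],2)
E
```

```text
t 8.43 nose [-33.4  -0.4  91. ]  tip/roll/yaw [22.09 -0.04 -0.04] F(world) [-0.5  0.4 -0.2] Floc [-0.6  0.4 -0.2] w 0.0318
rows needed 0.2; dist 11.1 mm ang 0.11 deg
2 x ([0.0048, 0.0005, 0.013], [0.0003, 0.0006, 0.0001])
```

View pics/w6z.png

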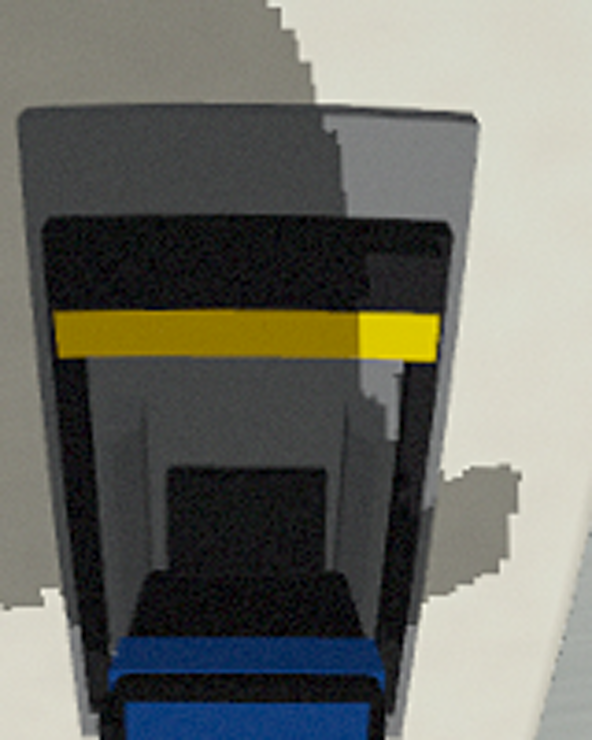

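Wrist zoom: toe centre at column 248, guides' centre at 247.5 and lip centre at 248.5, so it's aligned and square. I'll lower to just above the floor.

```bash
python3 - <<'E'
from cp import *
b=pose([-33.4,0,63],22); plan(b[0],b[1],4)
E
```

```text
rows needed 0.5; dist 28.1 mm ang 0.11 deg
4 x ([0.0066, 0.0002, 0.0163], [0.0001, 0.0003, 0.0])
```

Request:
carry_out --steps '[{"travel":[0.0066,0,0.0163],"rot":[0,0,0],"hand":0.5},{"travel":[0.0066,0,0.0163],"rot":[0,0,0],"hand":0.5},{"travel":[0.0066,0,0.0163],"rot":[0,0,0],"hand":0.5},{"travel":[0.005,0,0.013],"rot":[0,0,0],"hand":0.5},{"travel":[0,0,0],"rot":[0,0,0],"hand":0.5},{"travel":[0,0,0],"rot":[0,0,0],"hand":0.5}]'

```text
time_s: 9.22
tool_pos: [0.4672, 0.1172, 0.1252]
tool_rot: [0.065, 0.979, -0.013, 0.191]
contact_force: [0.3, -0.1, -1.3]
grip_width: 0.0316
```

```bash
python3 - <<'E'
from cp import *
now()
p=camera("wrist"); c=p["color"]; np.save("pics/w7.npy",c)
crop(c,190,20,350,220,3.7,"pics/w7z.png")
b=pose([-33,0,61.5],22); plan(b[0],b[1],1)
E
```

```text
t 9.22 nose [-33.4  -0.5  61.7]  tip/roll/yaw [ 2.202e+01 -1.000e-02 -3.000e-02] F(world) [ 0.3 -0.1 -1.3] Floc [ 0.3 -0.1 -1.3] w 0.0316
rows needed 0.0; dist 0.7 mm ang 0.04 deg
1 x ([-0.0008, 0.0012, 0.0011], [0.0002, 0.0003, 0.0002])
```

View pics/w7z.png

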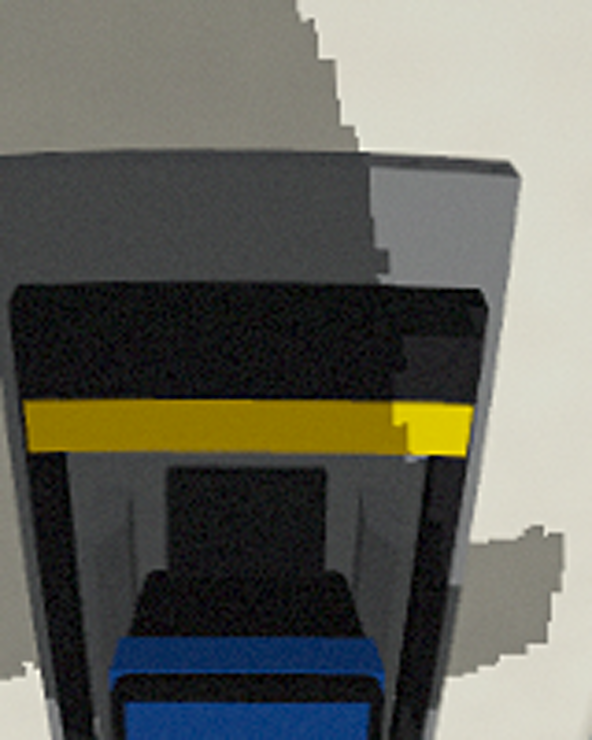

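The toe tip is just short of the lip and not touching. I'll slide it towards the lip.

```bash
python3 - <<'E'
from cp import *
b=pose([-46.4,0,61.3],22); plan(b[0],b[1],4)
E
```

```text
rows needed 0.2; dist 13.0 mm ang 0.04 deg
4 x ([0.0076, 0.0003, -0.0028], [0.0001, 0.0001, 0.0001])
```

Request:
carry_out --steps '[{"travel":[0.0076,0.0003,-0.0028],"rot":[0,0,0],"hand":0.5},{"travel":[0.0076,0.0003,-0.0028],"rot":[0,0,0],"hand":0.5},{"travel":[0.0076,0.0003,-0.0028],"rot":[0,0,0],"hand":0.5},{"travel":[0.0076,0.0003,-0.0028],"rot":[0,0,0],"hand":0.5},{"travel":[0,0,0],"rot":[0,0,0],"hand":0.5}]'

```text
time_s: 9.9
tool_pos: [0.4536, 0.1197, 0.1254]
tool_rot: [0.065, 0.979, -0.012, 0.191]
contact_force: [-0.0, -0.1, -1.0]
grip_width: 0.0319
```

```bash
python3 - <<'E'
from cp import *
now()
b=pose([-49,0,61.3],22); plan(b[0],b[1],1)
E
```

```text
t 9.90 nose [-47.1   0.2  62. ]  tip/roll/yaw [22.09 -0.04 -0.04] F(world) [-0.  -0.1 -1. ] Floc [-0.  -0.1 -1. ] w 0.0319
rows needed 0.0; dist 1.9 mm ang 0.10 deg
1 x ([0.0048, -0.0004, -0.0], [0.0005, 0.001, 0.0003])
```

Request:
carry_out --steps '[{"travel":[0.0028,0,-0.0006],"rot":[0,0,0],"hand":0.5},{"travel":[0.0025,0,-0.0008],"rot":[0,0,0],"hand":0.5},{"travel":[0,0,0],"rot":[0,0,0],"hand":0.5}]'

```text
time_s: 10.28
tool_pos: [0.4516, 0.12, 0.1252]
tool_rot: [0.065, 0.979, -0.012, 0.191]
contact_force: [-0.5, -0.6, -1.8]
grip_width: 0.0317
```

```bash
python3 -c "
from cp import *
now()"
```

```text
t 10.28 nose [-49.2   0.2  61.7]  tip/roll/yaw [22.11 -0.04 -0.04] F(world) [-0.5 -0.6 -1.8] Floc [-0.4 -0.7 -1.8] w 0.0317
```

Request:
carry_out --steps '[{"travel":[0.0025,0,-0.0008],"rot":[0,0,0],"hand":0.5},{"travel":[0,0,0],"rot":[0,0,0],"hand":0.5}]'

```text
time_s: 10.52
tool_pos: [0.4505, 0.1201, 0.1251]
tool_rot: [0.065, 0.979, -0.012, 0.191]
contact_force: [-1.0, 0.4, -1.3]
grip_width: 0.0317
```

```bash
python3 -c "
from cp import *
now()"
```

```text
t 10.53 nose [-50.3   0.2  61.6]  tip/roll/yaw [22.1  -0.04 -0.03] F(world) [-1.   0.4 -1.3] Floc [-1.   0.2 -1.3] w 0.0317
```

Request:
carry_out --steps '[{"travel":[0.0025,0,-0.0008],"rot":[0,0,0],"hand":0.5},{"travel":[0,0,0],"rot":[0,0,0],"hand":0.5}]'

```text
time_s: 10.78
tool_pos: [0.4497, 0.1203, 0.1252]
tool_rot: [0.065, 0.979, -0.012, 0.192]
contact_force: [-1.2, 0.3, -1.1]
grip_width: 0.0317
```

Request:
carry_out --steps '[{"travel":[0.0025,0,-0.0008],"rot":[0,0,0],"hand":0.5},{"travel":[0,0,0],"rot":[0,0,0],"hand":0.5}]'

```text
time_s: 11.02
tool_pos: [0.4494, 0.1203, 0.1256]
tool_rot: [0.065, 0.979, -0.012, 0.192]
contact_force: [1.0, -0.7, -1.6]
grip_width: 0.0316
```

```bash
python3 -c "
from cp import *
now()"
```

```text
t 11.03 nose [-51.2   0.3  62. ]  tip/roll/yaw [ 2.223e+01 -4.000e-02 -1.000e-02] F(world) [ 1.  -0.7 -1.6] Floc [ 1.1 -0.5 -1.6] w 0.0316
```

Request:
carry_out --steps '[{"travel":[0.004,0,-0.0014],"rot":[0,0,0],"hand":0.5},{"travel":[0.002,0,-0.0006],"rot":[0,0,0],"hand":0.5}]'

```text
time_s: 11.28
tool_pos: [0.4485, 0.1206, 0.1263]
tool_rot: [0.065, 0.979, -0.012, 0.194]
contact_force: [3.7, -0.9, -3.2]
grip_width: 0.0318
```

```bash
python3 -c "
from cp import *
now()
p=camera('wrist'); c=p['color']; crop(c,190,20,350,220,3.7,'pics/w8z.png')"
```

```text
t 11.28 nose [-52.    0.5  62.6]  tip/roll/yaw [ 2.242e+01 -5.000e-02  2.000e-02] F(world) [ 3.7 -0.9 -3.2] Floc [ 3.8 -0.4 -3.2] w 0.0318
```

View pics/w8z.png

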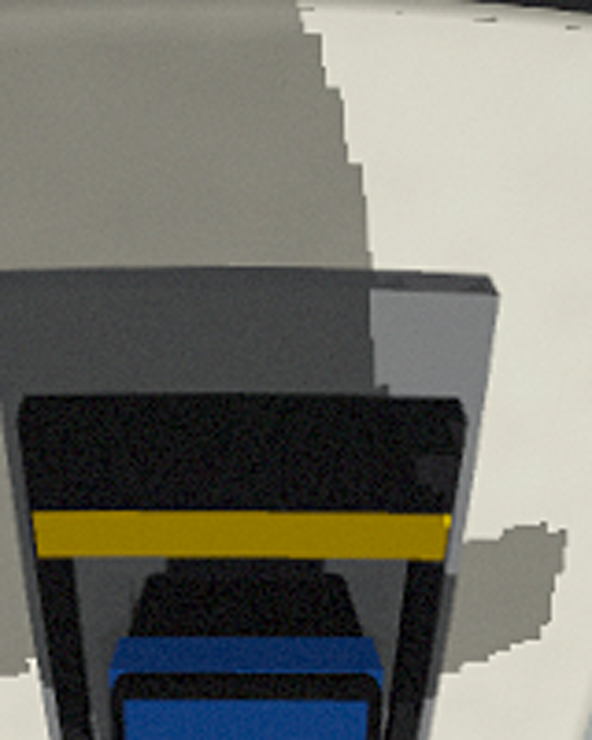

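The toe is under the lip and force is building (Fx +3.8), but Fz is down 2 N as well. The nose has risen to 62.6 mm, so the lip may be touching. I'll back off 1 mm, lower to the floor and feel again.

Request:
carry_out --steps '[{"travel":[-0.0025,-0.001,0.0008],"rot":[0,0.002,0],"hand":0.5},{"travel":[0.0019,0,0.0047],"rot":[0,0.002,0],"hand":0.5},{"travel":[0,0,0],"rot":[0,0,0],"hand":0.5}]'

```text
time_s: 11.7
tool_pos: [0.4491, 0.1203, 0.1241]
tool_rot: [0.065, 0.979, -0.012, 0.19]
contact_force: [1.8, -1.0, -0.4]
grip_width: 0.0317
```

```bash
python3 -c "
from cp import *
now()"
```

```text
t 11.70 nose [-51.9   0.3  60.7]  tip/roll/yaw [21.98 -0.09  0.  ] F(world) [ 1.8 -1.  -0.4] Floc [ 2.  -0.7 -0.4] w 0.0317
```

Request:
carry_out --steps '[{"travel":[0.0035,0,-0.0012],"rot":[0,0,0],"hand":0.5},{"travel":[0.0025,0,-0.0008],"rot":[0,0,0],"hand":0.5}]'

```text
time_s: 11.95
tool_pos: [0.4481, 0.1205, 0.1247]
tool_rot: [0.066, 0.979, -0.012, 0.192]
contact_force: [4.8, -1.5, -1.3]
grip_width: 0.0312
```

```bash
python3 -c "
from cp import *
now()
for x,t in ((-51.6,15),(-52.4,10)):
    b=pose([x,0,60.5],t); plan(b[0],b[1],5)"
```

```text
t 11.95 nose [-52.7   0.3  61.2]  tip/roll/yaw [22.16 -0.08  0.04] F(world) [ 4.8 -1.5 -1.3] Floc [ 5.  -0.8 -1.3] w 0.0312
rows needed 0.7; dist 10.2 mm ang 7.16 deg
5 x ([-0.0031, -0.0001, 0.0041], [0.0001, 0.0159, -0.0001])
rows needed 1.2; dist 15.7 mm ang 12.16 deg
[{"travel": [-0.0043, -0.0001, 0.0066], "rot": [0.0001, 0.027, -0.0001], "hand": -1}, {"travel": [-0.0046, -0.0001, 0.0064], "rot": [0.0001, 0.027, -0.0001], "hand": -1}, {"travel": [-0.0048, -0.0001, 0.0062], "rot": [0.0001, 0.027, -0.0001], "hand": -1}, {"travel": [-0.0051, -0.0001, 0.006], "rot": [0.0001, 0.027, -0.0001], "hand": -1}, {"travel": [-0.0053, -0.0001, 0.0058], "rot": [0.0001, 0.027, -0.0001], "hand": -1}]
```

The wall is felt: Fx +5 N with Fz at its baseline. Now I'll lay the heel down, pivoting about the nose, first to 10°.

Request:
carry_out --steps '[{"travel":[-0.0043,0,0.0066],"rot":[0,0.027,0],"hand":0.5},{"travel":[-0.0046,0,0.0064],"rot":[0,0.027,0],"hand":0.5},{"travel":[-0.0048,0,0.0062],"rot":[0,0.027,0],"hand":0.5},{"travel":[-0.0051,0,0.006],"rot":[0,0.027,0],"hand":0.5},{"travel":[-0.0053,0,0.0058],"rot":[0,0.027,0],"hand":0.5},{"travel":[0,0,0],"rot":[0,0,0],"hand":0.5}]'

```text
time_s: 12.7
tool_pos: [0.4598, 0.1189, 0.1154]
tool_rot: [0.066, 0.994, -0.005, 0.083]
contact_force: [2.5, -0.4, 1.2]
grip_width: 0.0317
```

```bash
python3 -c "
from cp import *
now()
p=camera('wrist'); c=p['color']; crop(c,190,20,350,220,3.7,'pics/w9z.png')
p=camera('side'); c=p['color']; crop(c,165,90,315,215,5,'pics/s9.png')
b=pose([-52.6,0,60.5],8); plan(b[0],b[1],2)"
```

```text
t 12.70 nose [-53.9   0.3  60.5]  tip/roll/yaw [ 9.59 -0.08  0.  ] F(world) [ 2.5 -0.4  1.2] Floc [ 2.5 -0.1  1.2] w 0.0317
rows needed 0.2; dist 3.3 mm ang 1.69 deg
2 x ([-0.0032, -0.0003, 0.0025], [0.0004, 0.0094, -0.0])
```

View pics/w9z.png

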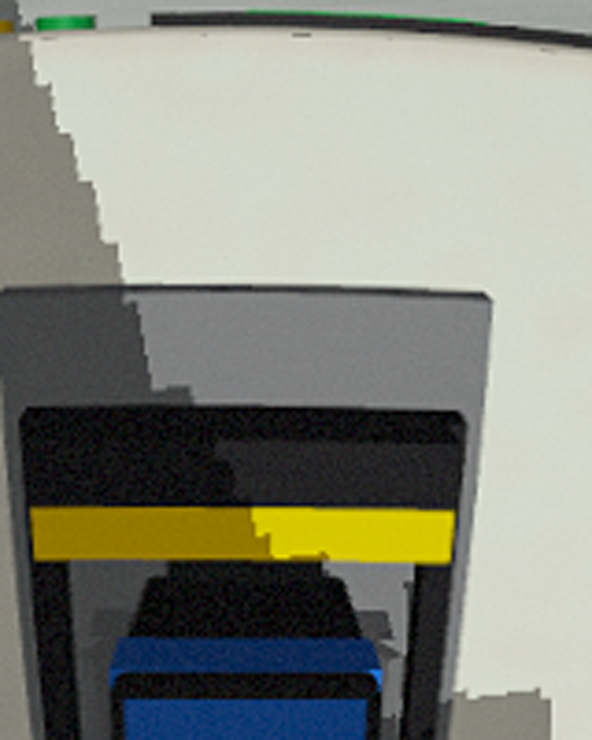

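View pics/s9.png

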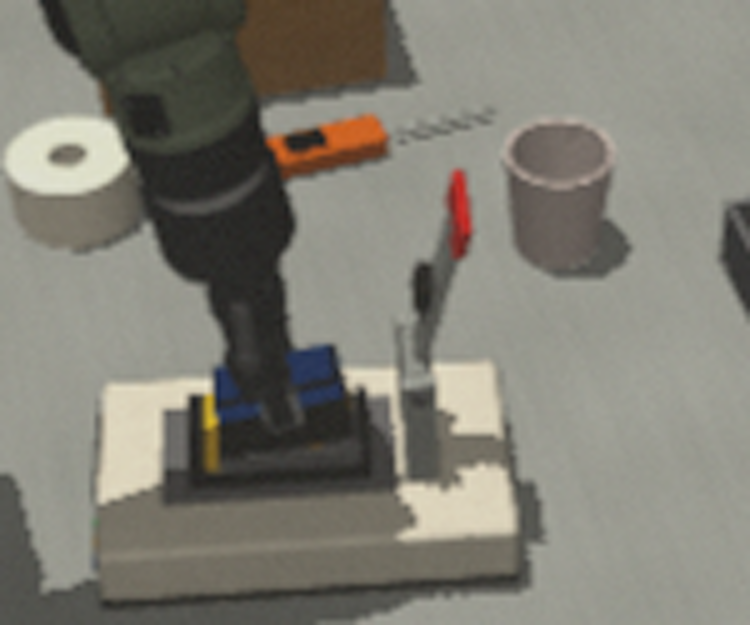

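Side view: the cartridge lies inside the cradle between the lip (zoom 210,430) and heel wall (zoom 362,430). I'll keep tipping down towards the pin.

Request:
carry_out --steps '[{"travel":[-0.0015,-0.0003,0.0025],"rot":[0,0.01,0],"hand":0.5},{"travel":[-0.0015,-0.0003,0.0025],"rot":[0,0.01,0],"hand":0.5},{"travel":[0,0,0],"rot":[0,0,0],"hand":0.5}]'

```text
time_s: 13.18
tool_pos: [0.4612, 0.1187, 0.1142]
tool_rot: [0.066, 0.995, -0.004, 0.069]
contact_force: [1.9, -1.3, -0.0]
grip_width: 0.0316
```

```bash
python3 -c "
from cp import *
s=now(); print(s['ft_torque'])
b=pose([-53.3,0,60.],6.5); plan(b[0],b[1],1)"
```

```text
t 13.18 nose [-54.    0.3  60.6]  tip/roll/yaw [ 7.9  -0.1  -0.04] F(world) [ 1.9 -1.3 -0. ] Floc [ 2.1 -1.  -0. ] w 0.0316
[-0.05642233 -0.43898052 -0.08355468]
rows needed 0.1; dist 2.7 mm ang 1.41 deg
1 x ([-0.0044, -0.0006, 0.0052], [0.0012, 0.0156, 0.0003])
```

Request:
carry_out --steps '[{"travel":[-0.0015,0,0.0028],"rot":[0,0.008,0],"hand":0.5},{"travel":[-0.0005,0,0.0025],"rot":[0,0.006,0],"hand":0.5},{"travel":[0,0,0],"rot":[0,0,0],"hand":0.5}]'

```text
time_s: 13.55
tool_pos: [0.4625, 0.1186, 0.1129]
tool_rot: [0.066, 0.996, -0.003, 0.057]
contact_force: [0.4, -1.4, 3.5]
grip_width: 0.0312
```

```bash
python3 -c "
from cp import *
s=now(); print(s['ft_torque'])
p=camera('wrist'); c=p['color']; crop(c,190,20,350,220,3.7,'pics/w10z.png')
p=camera('side'); c=p['color']; crop(c,180,130,290,215,7,'pics/s10.png')"
```

```text
t 13.55 nose [-54.    0.3  60.4]  tip/roll/yaw [ 6.57 -0.1  -0.05] F(world) [ 0.4 -1.4  3.5] Floc [ 0.6 -1.4  3.5] w 0.0312
[-0.04440529 -0.07780291  0.01630932]
```

View pics/s10.png

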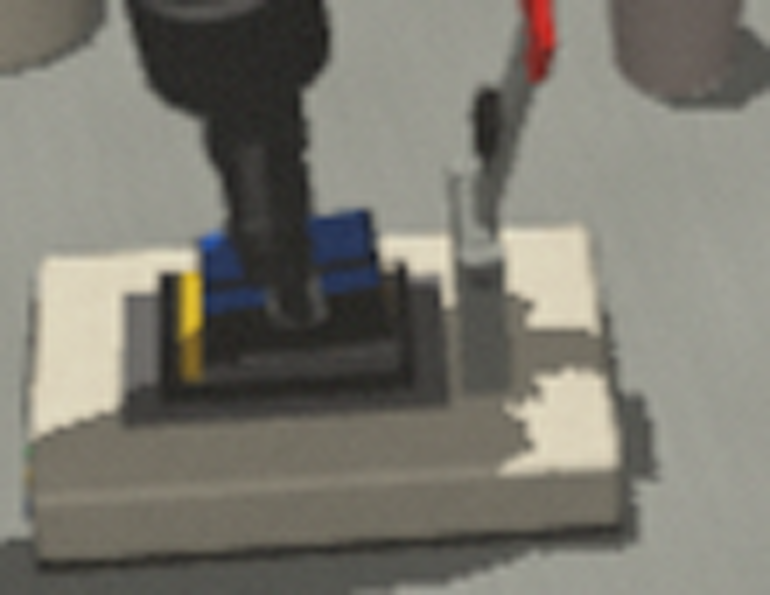

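Fz has risen 4.6 N, so the heel is bearing on the spring pin at 6.6°. Releasing.

Request:
carry_out --steps '[{"travel":[0,0,0],"rot":[0,0,0],"hand":0.2},{"travel":[0,0,0],"rot":[0,0,0],"hand":0.1},{"travel":[0,0,0],"rot":[0,0,0],"hand":0},{"travel":[0,0,0],"rot":[0,0,0],"hand":-0.1},{"travel":[0,0,0],"rot":[0,0,0],"hand":-0.2},{"travel":[0,0,0],"rot":[0,0,0],"hand":-0.2}]'

```text
time_s: 14.4
tool_pos: [0.459, 0.1187, 0.111]
tool_rot: [0.065, 0.996, -0.003, 0.054]
contact_force: [0.7, -0.1, 0.3]
grip_width: 0.0509
```

```bash
python3 -c "
from cp import *
s=now(); print(s['ft_torque'])
p=camera('wrist'); c=p['color']; cv2.imwrite('pics/w11.png',c[:,:,::-1])
p=camera('side'); c=p['color']; crop(c,180,130,290,215,7,'pics/s11.png')"
```

```text
t 14.40 nose [-57.8  -0.1  58.8]  tip/roll/yaw [ 6.21 -0.06 -0.08] F(world) [ 0.7 -0.1  0.3] Floc [ 0.7 -0.   0.3] w 0.0509
[-0.00884013  0.12645055 -0.00261344]
```

View pics/w11.png

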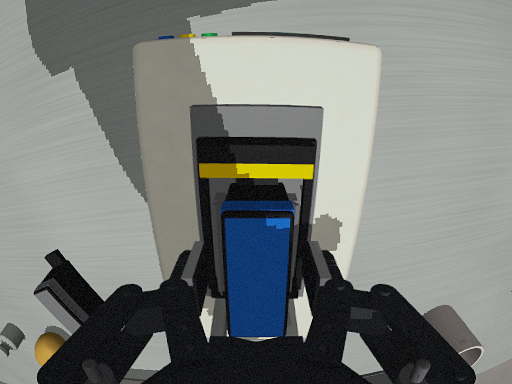

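View pics/s11.png

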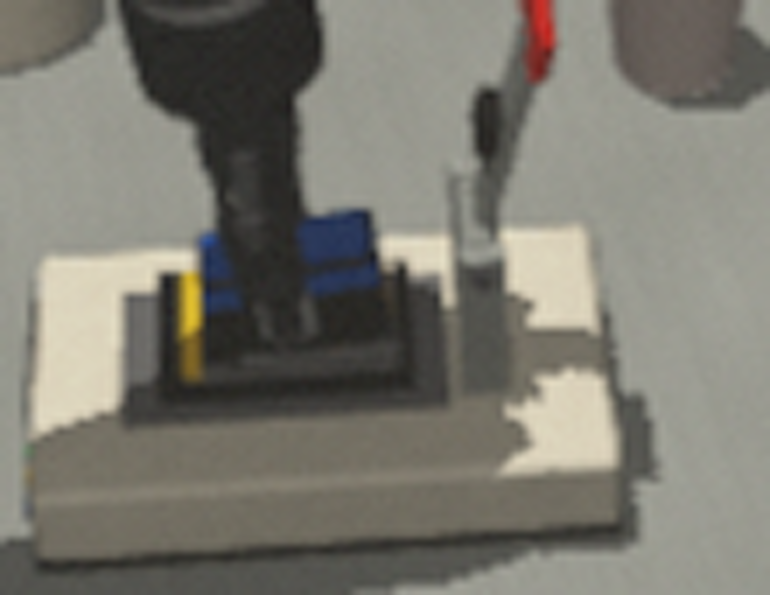

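Released; the cartridge stayed put in the side view (same position as before). I'll retreat straight back along the fingers.

Request:
carry_out --steps '[{"travel":[0,0,-0.02],"rot":[0,0,0],"hand":-0.2},{"travel":[0,0,-0.05],"rot":[0,0,0],"hand":-0.2},{"travel":[0,0,-0.08],"rot":[0,0,0],"hand":-0.2},{"travel":[0,0,-0.1],"rot":[0,0,0],"hand":-0.2},{"travel":[0,0,-0.1],"rot":[0,0,0],"hand":0.2},{"travel":[0,0,-0.1],"rot":[0,0,0],"hand":0.6},{"travel":[0,0,0],"rot":[0,0,0],"hand":1},{"travel":[0,0,0],"rot":[0,0,0],"hand":1}]'

```text
time_s: 15.5
tool_pos: [0.4381, 0.1211, 0.2986]
tool_rot: [0.066, 0.996, -0.003, 0.055]
contact_force: [-0.1, 0.8, -0.7]
grip_width: -0.0004
```

```bash
python3 -c "
from cp import *
s=now(); print(s['tool_pos'],s['ft_torque'])
for n in ['wrist','side']:
    p=camera(n); c=p['color']; np.save(f'pics/{n}12.npy',c)
    json.dump({k:np.array(p[k]).tolist() for k in ['vfov','cx','cy','origin','attitude']},open(f'pics/{n}12.json','w'))
    if n=='wrist': cv2.imwrite('pics/w12.png',c[:,:,::-1])
    else: crop(c,180,110,290,215,7,'pics/s12.png')"
```

```text
t 15.50 nose [-78.7  -0.5 246.4]  tip/roll/yaw [ 6.3  -0.09 -0.08] F(world) [-0.1  0.8 -0.7] Floc [-0.2  0.8 -0.7] w -0.0004
[0.43813589 0.12106352 0.2986207 ] [ 0.01749127  0.13041139 -0.02335982]
```

View pics/w12.png

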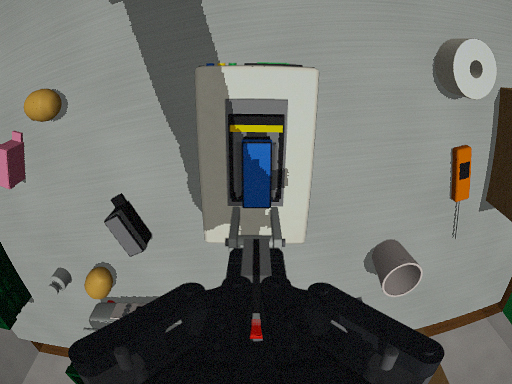

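View pics/s12.png

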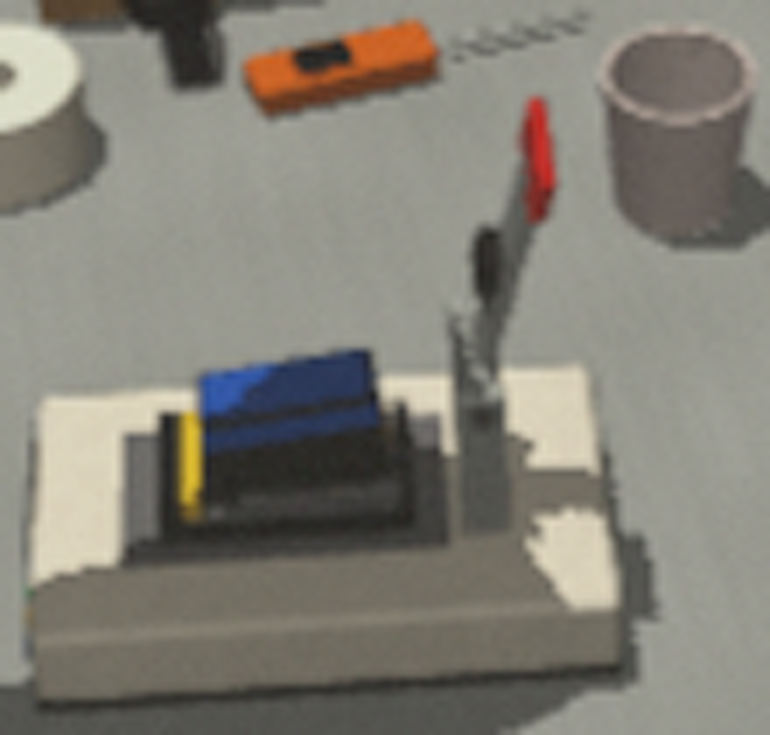

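Wrist view: cartridge at (257,173), hooked under the lip at (256,129). In the side view it rests tipped and hand-free. Tab at zoom (538,160). Next I'll take the shut fingers over and behind the tab.

```bash
cat >> cp.py <<'E'
def tpose(x,z,y=0,tip=0): # TCP at coder-frame mm
    return loc2w(np.array([x,y,z])/1e3),tool(180+np.degrees(Q[2]),-tip)
def tnow():
    s=state(); F=R.from_euler('z',-Q[2]).apply(s["contact_force"])
    rel=(tool(180+np.degrees(Q[2])).inv()*R.from_quat(s["tool_rot"])).as_euler('yxz',degrees=True)
    l=w2loc(s["tool_pos"])*1e3
    print("t %.2f TCP loc %s tip/roll/yaw %s F %s"%(s["time_s"],l.round(1),rel.round(2)*[-1,1,1],F.round(1)))
    return s
E
python3 - <<'E'
from cp import *
tnow(); a=tpose(162,310); b=tpose(162,228)
plan(*a,6,1); plan(*b,3,1,start=a)
# tab from top/side images: red pixels centroid
for n in ("side",):
    c=np.load(f"pics/{n}12.npy").astype(int); m=(c[:,:,0]>150)&(c[:,:,1]<70)&(c[:,:,2]<70); ys,xs=np.nonzero(m)
    k=(xs>240)&(xs<275)&(ys<160); print(n,xs[k].mean(),ys[k].mean(),xs[k].min(),xs[k].max(),ys[k].min(),ys[k].max())
    P=loc2w(np.array([120.4,0,222.])/1e3); print(proj(CAMS[n],P))
c=np.load("pics/top0.npy").astype(int); m=(c[:,:,0]>150)&(c[:,:,1]<70)&(c[:,:,2]<70); ys,xs=np.nonzero(m); k=(xs>215)&(xs<255)&(ys<190)
print("top",xs[k].mean(),ys[k].mean(),xs[k].min(),xs[k].max(),ys[k].min(),ys[k].max(),proj(CAMS["top"],P))
E
```

```text
t 15.60 TCP loc [-30.2  -0.6 298.1] tip/roll/yaw [ 6.26 -0.08 -0.07] F [-0.9  0.3 -0.9]
rows needed 3.5; dist 192.5 mm ang 6.26 deg
6 x ([-0.0801, 0.0001, 0.0038], [0.0002, 0.0116, 0.0001])
rows needed 1.5; dist 82.0 mm ang 0.00 deg
3 x ([0.0, 0.0, 0.0683], [0.0, 0.0, 0.0])
side 256.84 130.88 256 258 125 136
[[264.34346541 134.15169753]]<stdin>:10: RuntimeWarning: Mean of empty slice.
  ret = ret.dtype.type(ret / rcount)
Traceback (most recent call last):
ValueError: zero-size array to reduction operation minimum which has no identity
```

Request:
carry_out --steps '[{"travel":[-0.08,0,-0.006],"rot":[0,0.0116,0],"hand":1},{"travel":[-0.08,0,0],"rot":[0,0.0116,0],"hand":1},{"travel":[-0.08,0,0.002],"rot":[0,0.0116,0],"hand":1},{"travel":[-0.08,0,0.004],"rot":[0,0.0116,0],"hand":1},{"travel":[-0.08,0,0.004],"rot":[0,0.0116,0],"hand":1},{"travel":[-0.08,0,0.004],"rot":[0,0.0116,0],"hand":1},{"travel":[0,0,0],"rot":[0,0,0],"hand":1},{"travel":[0,0,0],"rot":[0,0,0],"hand":1}]'

```text
time_s: 16.6
tool_pos: [0.6283, 0.0947, 0.2925]
tool_rot: [0.066, 0.998, -0.0, -0.012]
contact_force: [0.1, -0.7, -0.4]
grip_width: 0.0004
```

```bash
python3 - <<'E'
from cp import *
tnow(); plan(*tpose(162,228),3,1)
p=camera("side"); crop(p["color"],180,60,330,200,5,"pics/s13.png")
E
```

```text
t 16.60 TCP loc [161.8  -1.5 292.5] tip/roll/yaw [-1.41  0.12 -0.08] F [ 0.1 -0.7 -0.4]
rows needed 1.2; dist 64.5 mm ang 1.42 deg
3 x ([-0.0015, 0.0014, 0.0537], [-0.0005, -0.0052, 0.0003])
```

View pics/s13.png

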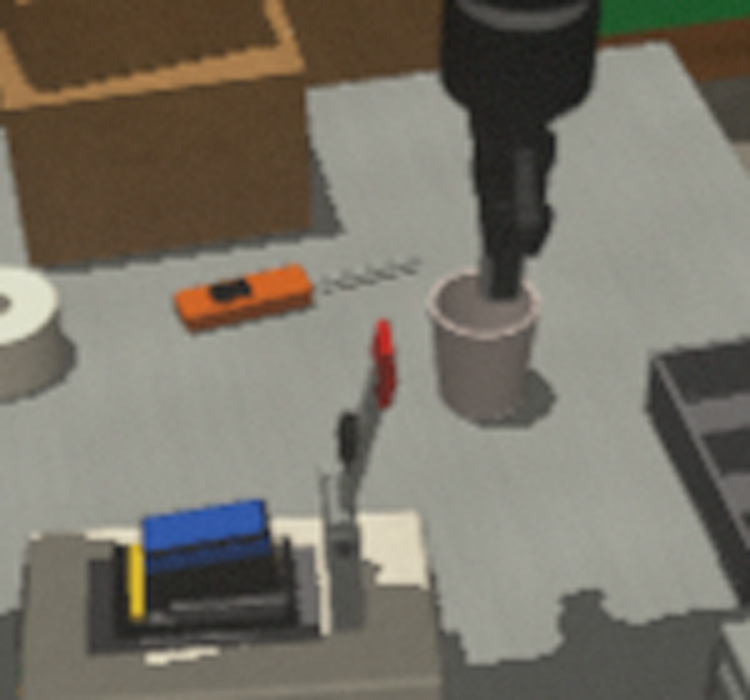

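Fingers at zoom (505,295) are behind and above the tab (385,365). Lowering.

Request:
carry_out --steps '[{"travel":[0,0.0015,0.054],"rot":[0,-0.005,0],"hand":1},{"travel":[0,0.0015,0.054],"rot":[0,-0.005,0],"hand":1},{"travel":[0,0.0015,0.05],"rot":[0,-0.005,0],"hand":1},{"travel":[0,0,0],"rot":[0,0,0],"hand":1}]'

```text
time_s: 17.15
tool_pos: [0.6235, 0.0976, 0.2294]
tool_rot: [0.065, 0.998, -0.001, 0.0]
contact_force: [-0.8, 0.8, -0.7]
grip_width: -0.0001
```

```bash
python3 - <<'E'
from cp import *
tnow(); plan(*tpose(135,228),3,1)
p=camera("side"); crop(p["color"],180,60,330,200,5,"pics/s14.png")
E
```

```text
t 17.15 TCP loc [156.7   0.7 229.4] tip/roll/yaw [ 0.02  0.12 -0.19] F [-0.9  0.7 -0.7]
rows needed 0.4; dist 21.8 mm ang 0.22 deg
3 x ([0.0181, -0.0006, 0.0012], [-0.0004, 0.0001, 0.0007])
```

View pics/s14.png

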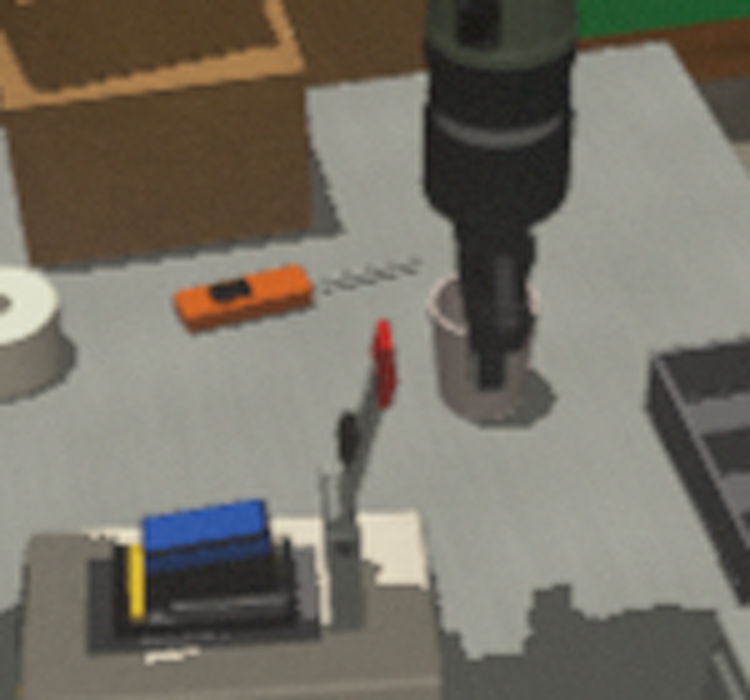

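Request:
carry_out --steps '[{"travel":[0.02,0,0],"rot":[0,0,0],"hand":1},{"travel":[0.02,0,0],"rot":[0,0,0],"hand":1},{"travel":[0.02,0,0],"rot":[0,0,0],"hand":1},{"travel":[0.02,0,0],"rot":[0,0,0],"hand":1}]'

```text
time_s: 17.7
tool_pos: [0.5917, 0.1022, 0.234]
tool_rot: [0.065, 0.998, -0.001, 0.003]
contact_force: [0.6, -1.1, 0.2]
grip_width: 0.0003
```

```bash
python3 - <<'E'
from cp import *
tnow()
p=camera("side"); crop(p["color"],180,60,330,200,5,"pics/s15.png")
E
```

```text
t 17.70 TCP loc [124.6   1.1 234. ] tip/roll/yaw [ 0.4   0.05 -0.19] F [ 0.8 -1.   0.2]
```

View pics/s15.png

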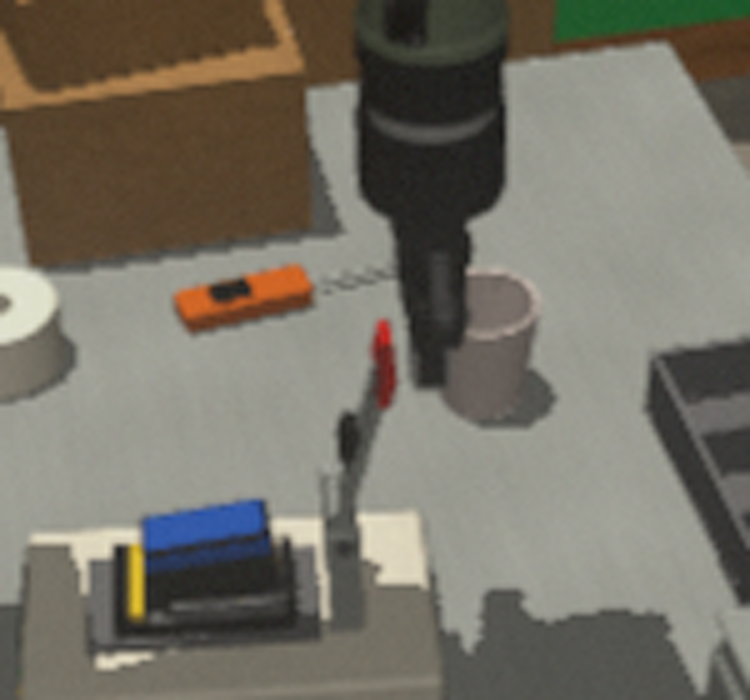

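Request:
carry_out --steps '[{"travel":[0.02,0,0.006],"rot":[0,0.001,0],"hand":1},{"travel":[0.02,0,0.003],"rot":[0,0.001,0],"hand":1},{"travel":[0.02,0,0.002],"rot":[0,0.001,0],"hand":1},{"travel":[0.02,0,0.002],"rot":[0,0.001,0],"hand":1}]'

```text
time_s: 18.25
tool_pos: [0.5647, 0.1061, 0.2327]
tool_rot: [0.065, 0.998, -0.0, 0.009]
contact_force: [5.1, -0.8, 5.1]
grip_width: 0.0001
```

```bash
python3 - <<'E'
from cp import *
tnow()
p=camera("side"); crop(p["color"],180,60,330,200,5,"pics/s16.png")
E
```

```text
t 18.25 TCP loc [ 97.3   1.4 232.7] tip/roll/yaw [ 0.98 -0.04 -0.15] F [ 5.2 -0.1  5.1]
```

View pics/s16.png

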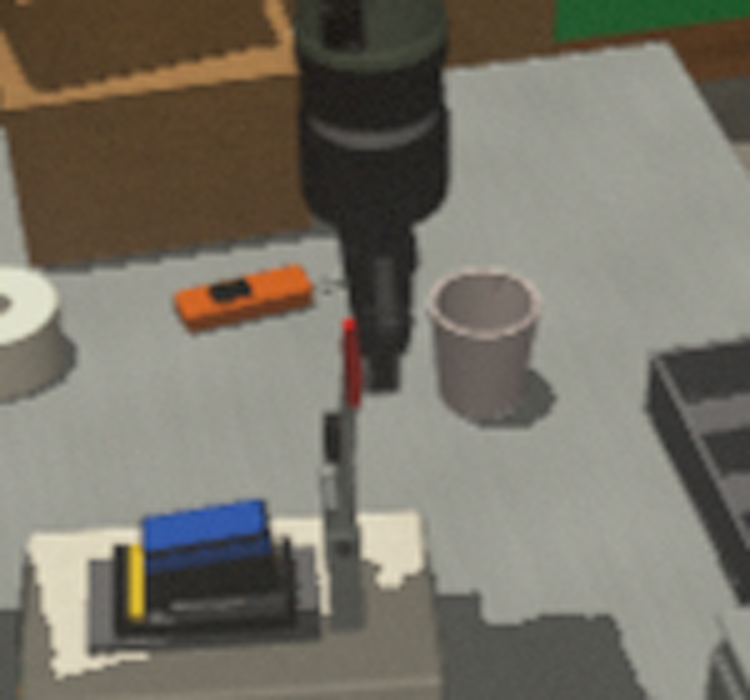

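The tab is moving with the fingers (Fx 5 N) and is now near upright. Continuing over the top.

Request:
carry_out --steps '[{"travel":[0.02,0,0],"rot":[0,0.003,0],"hand":1},{"travel":[0.02,-0.0005,0],"rot":[0,0.002,0],"hand":1},{"travel":[0.02,-0.0005,0],"rot":[0,0.002,0],"hand":1},{"travel":[0.02,-0.0005,0],"rot":[0,0.002,0],"hand":1},{"travel":[0.02,-0.0005,0.002],"rot":[0,0.002,0],"hand":1}]'

```text
time_s: 18.92
tool_pos: [0.5257, 0.1112, 0.2307]
tool_rot: [0.065, 0.998, 0.001, 0.002]
contact_force: [5.6, -0.9, -2.1]
grip_width: 0.0
```

```bash
python3 - <<'E'
from cp import *
tnow()
p=camera("side"); crop(p["color"],180,60,330,200,5,"pics/s17.png")
E
```

```text
t 18.93 TCP loc [ 57.9   1.3 230.7] tip/roll/yaw [ 0.26 -0.16 -0.14] F [ 5.6 -0.2 -2.1]
```

View pics/s17.png

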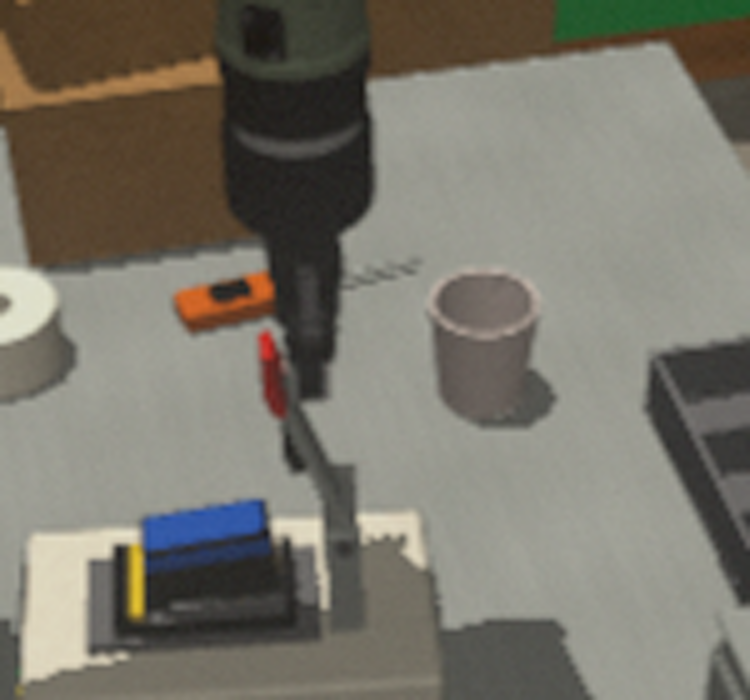

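Request:
carry_out --steps '[{"travel":[0.022,-0.0005,-0.003],"rot":[0,0,0],"hand":1},{"travel":[0.022,-0.0005,-0.002],"rot":[0,0,0],"hand":1},{"travel":[0.022,-0.0005,0],"rot":[0,0,0],"hand":1},{"travel":[0.02,0,0.003],"rot":[0,0,0],"hand":1}]'

```text
time_s: 19.48
tool_pos: [0.4917, 0.1146, 0.2301]
tool_rot: [0.065, 0.998, 0.0, 0.003]
contact_force: [5.1, -1.7, 0.5]
grip_width: -0.0
```

```bash
python3 - <<'E'
from cp import *
tnow()
p=camera("side"); crop(p["color"],180,60,330,200,5,"pics/s18.png")
E
```

```text
t 19.48 TCP loc [2.380e+01 1.000e-01 2.301e+02] tip/roll/yaw [ 0.38 -0.07 -0.11] F [ 5.3 -1.   0.5]
```

View pics/s18.png

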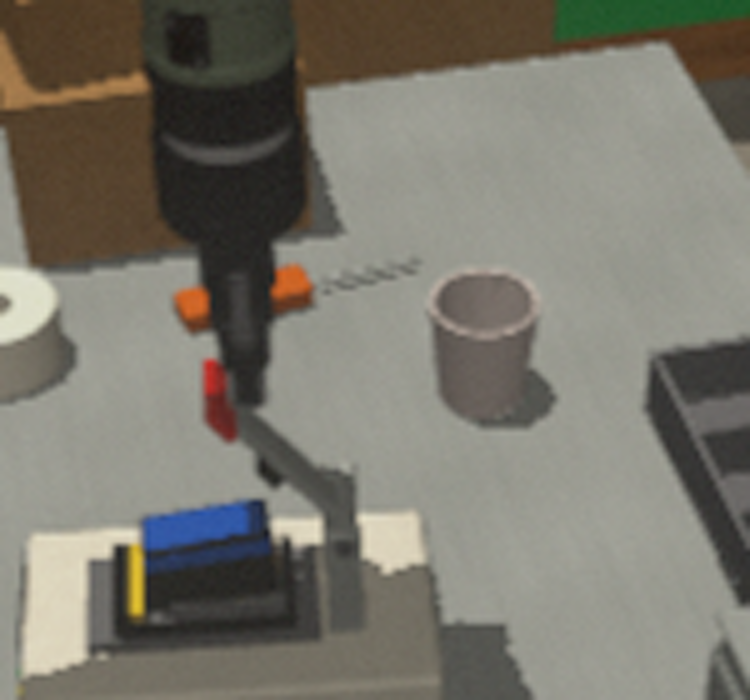

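The arm is at about 50°, with fingertip contact on the tab (force 5 N). Now I'll follow the arc downward.

Request:
carry_out --steps '[{"travel":[0.016,0,0.014],"rot":[0,0,0],"hand":1},{"travel":[0.015,0,0.014],"rot":[0,0,0],"hand":1},{"travel":[0.015,0,0.017],"rot":[0,0,0],"hand":1},{"travel":[0.014,0,0.018],"rot":[0,0,0],"hand":1}]'

```text
time_s: 20.02
tool_pos: [0.4651, 0.1183, 0.204]
tool_rot: [0.065, 0.998, 0.001, 0.002]
contact_force: [3.4, -0.2, 3.0]
grip_width: 0.0002
```

```bash
python3 - <<'E'
from cp import *
tnow()
p=camera("side"); crop(p["color"],180,60,330,200,5,"pics/s19.png")
E
```

```text
t 20.02 TCP loc [ -3.1   0.3 204. ] tip/roll/yaw [ 0.25 -0.11 -0.13] F [3.4 0.3 3. ]
```

View pics/s19.png

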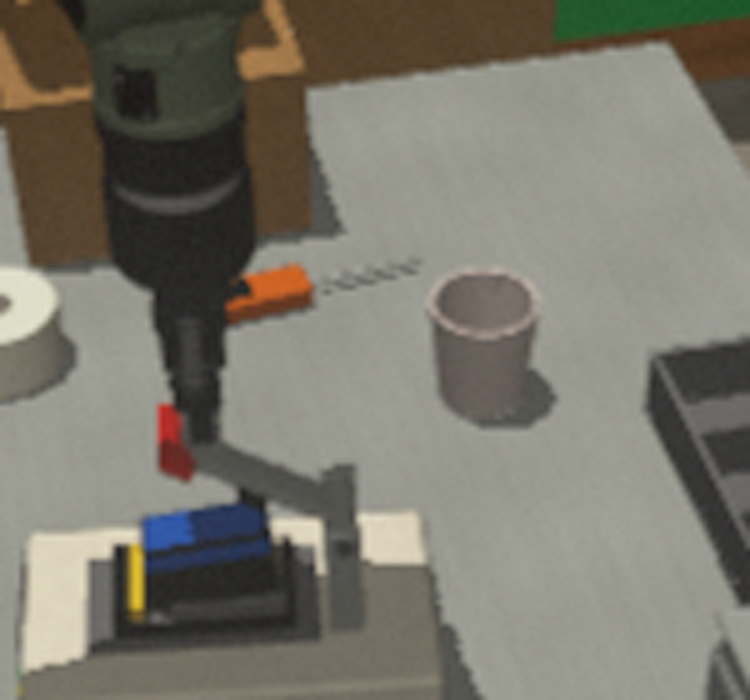

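Request:
carry_out --steps '[{"travel":[0.01,0,0.018],"rot":[0,0,0],"hand":1},{"travel":[0.008,0,0.018],"rot":[0,0,0],"hand":1}]'

```text
time_s: 20.32
tool_pos: [0.4561, 0.1196, 0.1879]
tool_rot: [0.065, 0.998, 0.001, 0.001]
contact_force: [0.8, 0.4, 4.5]
grip_width: 0.0002
```

```bash
python3 - <<'E'
from cp import *
tnow()
E
```

```text
t 20.32 TCP loc [-12.2   0.3 187.9] tip/roll/yaw [ 0.1  -0.12 -0.15] F [0.7 0.5 4.5]
```

Request:
carry_out --steps '[{"travel":[0.005,0,0.016],"rot":[0,0,0],"hand":1},{"travel":[0.003,0,0.014],"rot":[0,0,0],"hand":1}]'

```text
time_s: 20.58
tool_pos: [0.4512, 0.1202, 0.1746]
tool_rot: [0.065, 0.998, 0.001, -0.001]
contact_force: [-0.8, 0.3, 5.3]
grip_width: -0.0
```

```bash
python3 - <<'E'
from cp import *
tnow()
p=camera("side"); crop(p["color"],180,60,330,200,5,"pics/s20.png")
E
```

```text
t 20.57 TCP loc [-17.1   0.4 174.6] tip/roll/yaw [-0.08 -0.12 -0.17] F [-0.8  0.2  5.3]
```

View pics/s20.png

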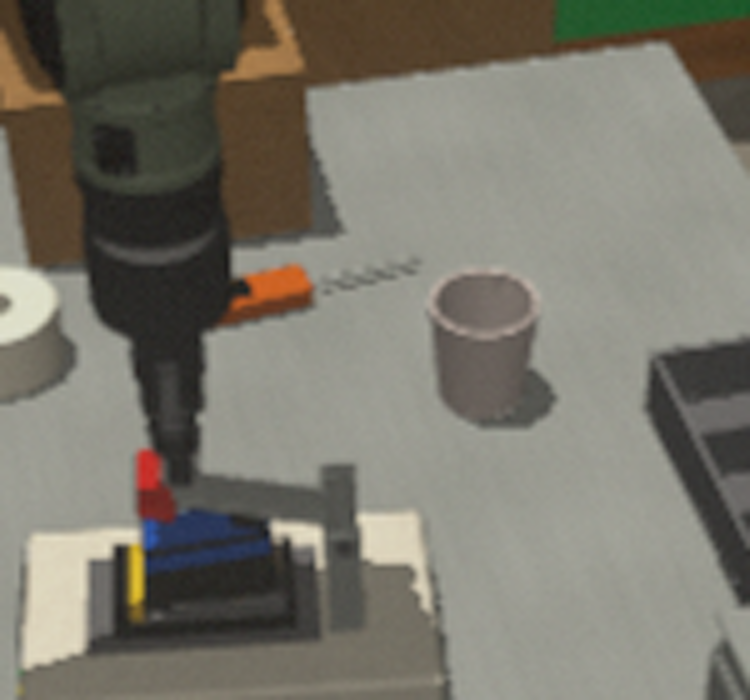

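The arm is at roughly 12° with the pad nearing the cartridge, and Fz is steady at 5 N. Smaller steps now.

Request:
carry_out --steps '[{"travel":[0.003,0,0.012],"rot":[0,0.001,0],"hand":1},{"travel":[0.003,0,0.01],"rot":[0,0.001,0],"hand":1}]'

```text
time_s: 20.88
tool_pos: [0.4488, 0.1205, 0.1648]
tool_rot: [0.065, 0.998, 0.001, -0.002]
contact_force: [0.9, 0.4, 4.4]
grip_width: -0.0001
```

```bash
python3 - <<'E'
from cp import *
tnow()
E
```

```text
t 20.88 TCP loc [-19.5   0.3 164.8] tip/roll/yaw [-0.27 -0.12 -0.16] F [0.9 0.5 4.4]
```

Request:
carry_out --steps '[{"travel":[0.002,0,0.01],"rot":[0,0.001,0],"hand":1}]'

```text
time_s: 21.0
tool_pos: [0.4481, 0.1206, 0.1607]
tool_rot: [0.065, 0.998, 0.001, -0.003]
contact_force: [0.6, 0.7, 5.0]
grip_width: -0.0001
```

Request:
carry_out --steps '[{"travel":[0.002,0,0.01],"rot":[0,0,0],"hand":1}]'

```text
time_s: 21.12
tool_pos: [0.4476, 0.1207, 0.1567]
tool_rot: [0.065, 0.998, 0.001, -0.003]
contact_force: [1.0, -0.1, 5.0]
grip_width: 0.0
```

```bash
python3 - <<'E'
from cp import *
tnow()
p=camera("side"); crop(p["color"],180,100,290,200,7,"pics/s21.png")
E
```

```text
t 21.12 TCP loc [-20.8   0.4 156.7] tip/roll/yaw [-0.32 -0.12 -0.16] F [ 1. -0.  5.]
```

View pics/s21.png

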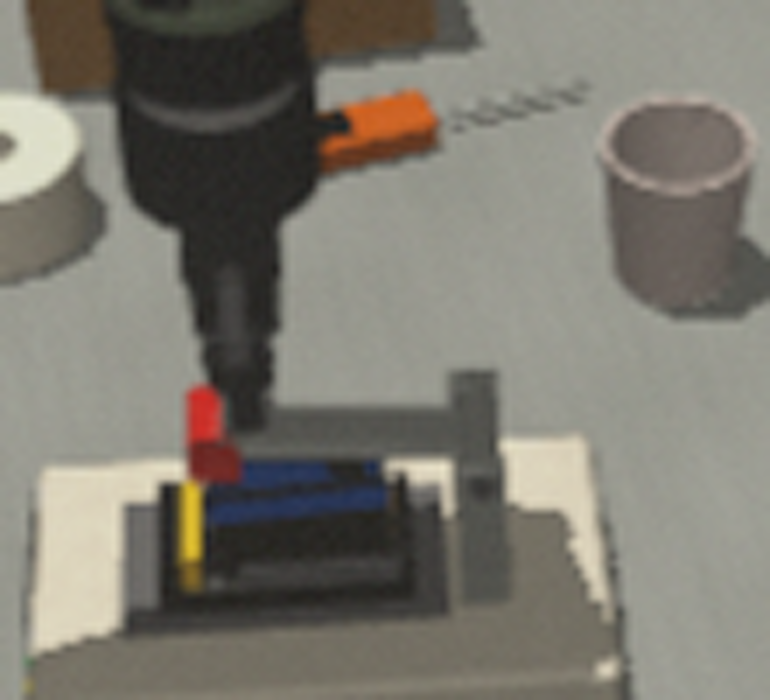

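Request:
carry_out --steps '[{"travel":[0.002,0,0.008],"rot":[0,0,0],"hand":1}]'

```text
time_s: 21.3
tool_pos: [0.4472, 0.1208, 0.1533]
tool_rot: [0.065, 0.998, 0.001, -0.002]
contact_force: [1.0, 0.4, 5.3]
grip_width: 0.0001
```

Request:
carry_out --steps '[{"travel":[0.001,0,0.008],"rot":[0,0,0],"hand":1}]'

```text
time_s: 21.42
tool_pos: [0.447, 0.1208, 0.1502]
tool_rot: [0.065, 0.998, 0.001, -0.002]
contact_force: [-1.2, -0.1, 6.3]
grip_width: 0.0001
```

Request:
carry_out --steps '[{"travel":[0.001,0,0.008],"rot":[0,0,0],"hand":1}]'

```text
time_s: 21.55
tool_pos: [0.447, 0.1209, 0.1484]
tool_rot: [0.065, 0.998, 0.001, -0.001]
contact_force: [-10.0, -0.4, 41.2]
grip_width: -0.0002
```

Request:
carry_out --steps '[{"travel":[0,0,0.008],"rot":[0,0,0],"hand":1}]'

```text
time_s: 21.68
tool_pos: [0.4471, 0.1209, 0.1483]
tool_rot: [0.065, 0.998, 0.001, -0.001]
contact_force: [-14.8, -1.8, 49.7]
grip_width: -0.0001
```

Force jumped to about 50 N: a hard stop, most likely the shut clamp. I should have checked between those rows. Backing off at once.

Request:
carry_out --steps '[{"travel":[0,0,-0.008],"rot":[0,0,0],"hand":1}]'

```text
time_s: 21.8
tool_pos: [0.4467, 0.1207, 0.1521]
tool_rot: [0.065, 0.998, 0.001, -0.001]
contact_force: [-0.2, -0.5, 0.1]
grip_width: 0.0
```

```bash
python3 - <<'E'
from cp import *
tnow()
p=camera("side"); crop(p["color"],180,100,290,200,7,"pics/s22.png")
E
```

```text
t 21.80 TCP loc [-21.6   0.3 152.1] tip/roll/yaw [-0.09 -0.09 -0.17] F [-0.1 -0.5  0.1]
```

View pics/s22.png

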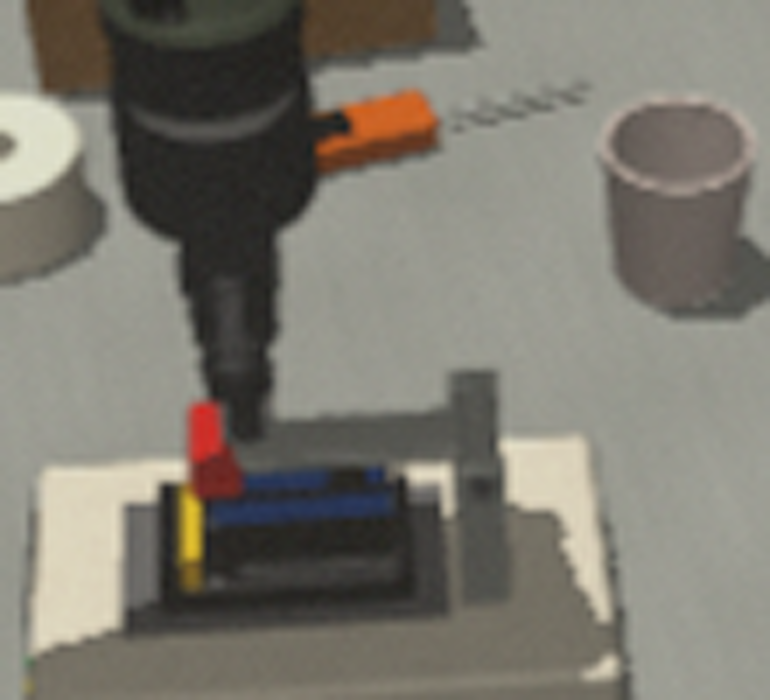

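The arm is down and now free of the fingers. I'll lift clear and inspect.

Request:
carry_out --steps '[{"travel":[0,0,-0.03],"rot":[0,0,0],"hand":1},{"travel":[0,0,-0.08],"rot":[0,0,0],"hand":1},{"travel":[0.02,0,-0.1],"rot":[0,0,0],"hand":1},{"travel":[0.02,0,-0.1],"rot":[0,0,0],"hand":1},{"travel":[0,0,-0.05],"rot":[0,0,0],"hand":1},{"travel":[0,0,0],"rot":[0,0,0],"hand":1},{"travel":[0,0,0],"rot":[0,0,0],"hand":1}]'

```text
time_s: 22.72
tool_pos: [0.4285, 0.1217, 0.2987]
tool_rot: [0.065, 0.998, -0.0, -0.005]
contact_force: [-0.3, -0.6, -0.3]
grip_width: 0.0002
```

```bash
python3 - <<'E'
from cp import *
tnow()
p=camera("side"); crop(p["color"],180,100,290,200,7,"pics/s23.png"); np.save("pics/side23.npy",p["color"])
p=camera("wrist"); c=p["color"]; cv2.imwrite("pics/w23.png",c[:,:,::-1]); crop(c,170,40,350,260,3.3,"pics/w23z.png")
E
```

```text
t 22.73 TCP loc [-39.7  -1.2 298.7] tip/roll/yaw [-0.54  0.09 -0.12] F [-0.2 -0.6 -0.3]
```

View pics/s23.png

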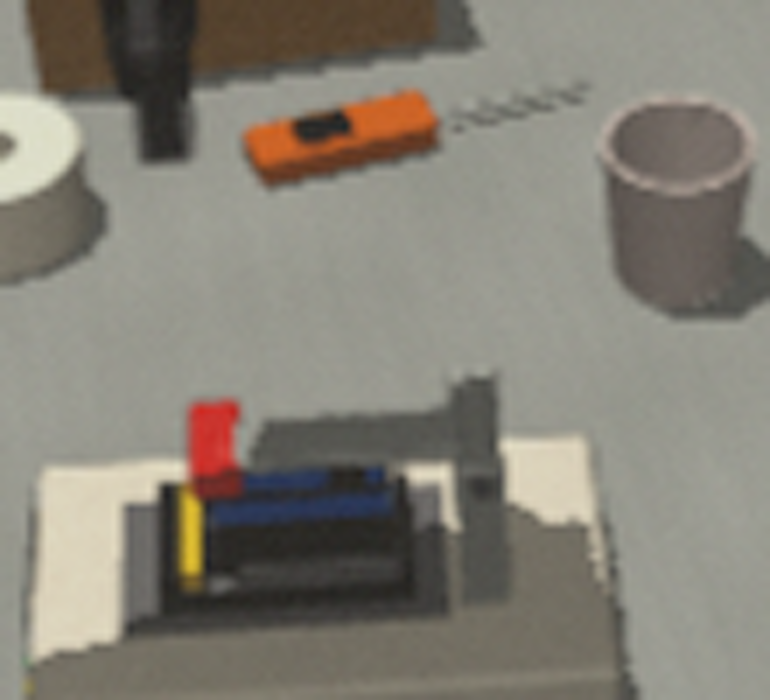

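View pics/w23z.png

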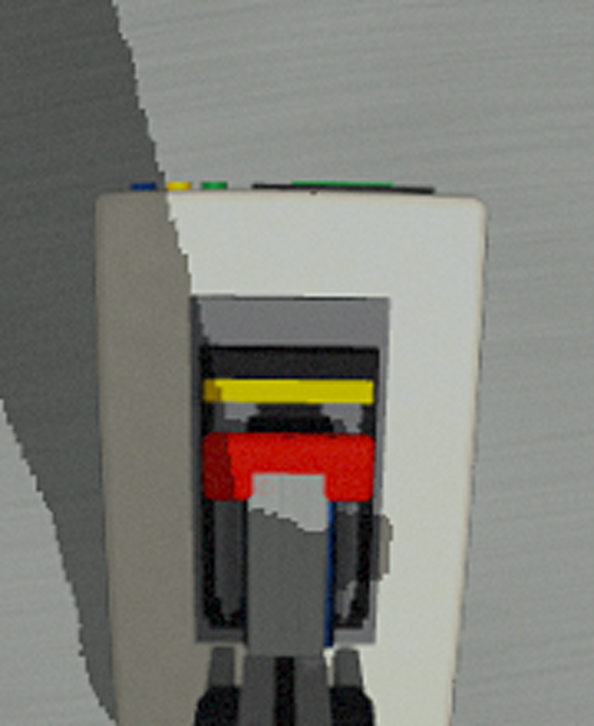

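Side view: clamp level, cartridge under it. Let me check numerically against a fully seated model (cartridge level, z top = 110 mm; tab at z≈127).

```bash
python3 - <<'E'
from cp import *
z=lambda uv:((uv-[180,100]+.5)*7-.5).round(0).tolist()
for tip in (0,3,7):
    t=np.radians(tip); pts=[]
    for x,y,h in [(16,-16,50),(90,-16,50),(16,-16,39),(90,-16,39)]:
        pts.append([-53.8+x*np.cos(t)-h*np.sin(t),y,60+x*np.sin(t)+h*np.cos(t)])
    print(tip,"near top nose/heel",z(proj(CAMS["side"],np.array([loc2w(np.array(p)/1e3) for p in pts]))))
for a in (0,3,6):
    a_=np.radians(a); P=[]
    for r,y in [(98,-27),(120,-27),(98,27),(120,27)]:
        P.append([75-r*np.cos(a_)+4*np.sin(a_),y,123+r*np.sin(a_)+4*np.cos(a_)])
    print("clamp",a,z(proj(CAMS["side"],np.array([loc2w(np.array(p)/1e3) for p in P]))))
crop(np.load("pics/side23.npy"),200,150,260,190,12,"pics/s23z.png")
E
```

```text
0 near top nose/heel [[215.0, 502.0], [394.0, 490.0], [218.0, 521.0], [395.0, 509.0]]
3 near top nose/heel [[209.0, 501.0], [387.0, 482.0], [213.0, 520.0], [389.0, 501.0]]
7 near top nose/heel [[200.0, 501.0], [376.0, 473.0], [206.0, 519.0], [381.0, 491.0]]
clamp 0 [[248.0, 489.0], [194.0, 493.0], [245.0, 399.0], [193.0, 403.0]]
clamp 3 [[248.0, 480.0], [194.0, 481.0], [245.0, 390.0], [192.0, 392.0]]
clamp 6 [[249.0, 471.0], [194.0, 470.0], [246.0, 381.0], [193.0, 381.0]]
```

View pics/s23z.png

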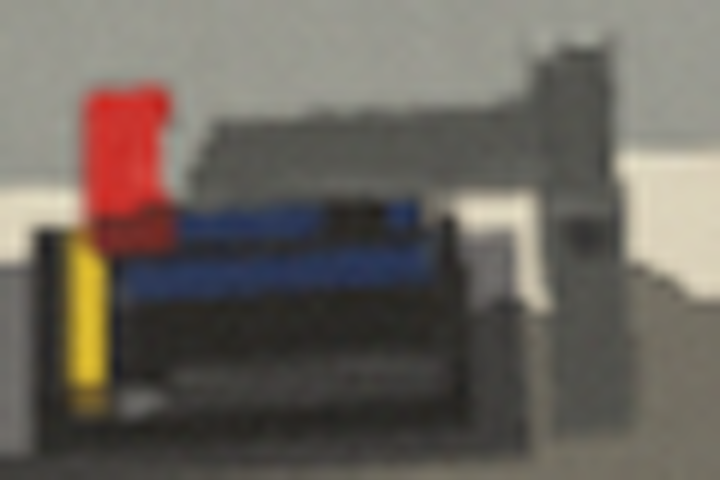

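The observed tab far edge (row 402) matches the shut prediction of 399–403; 3° open would give 391. The cartridge heel top corner (392,493) matches the level seated prediction (394,490). The hand is clear, so I'm handing in.

```bash
python3 - <<'E'
from cp import *
tnow(); print(sign_off())
E
```

```text
t 22.82 TCP loc [-39.9  -1.2 298.4] tip/roll/yaw [-0.58  0.1  -0.12] F [-0.3  0.2 -0.8]
the job is handed in; nothing more can be done
None
```

The blue cartridge is loaded and the clamp is shut, but I pushed too hard at the very end: the wrist read 41 to 50 N for two moves.

**What I did:**
- **Grip:** I gripped the cartridge at 20 N and tipped it 22° nose-down.
- **Toe and wall:** I slid the toe under the lip until it met the nose wall, reading about 5 N. The frame is about 10 to 11 mm forward of its hindmost setting.
- **Heel:** I laid the heel on the pin, felt the spring at 6.6°, and let go.
- **Clamp:** I swung the clamp over with shut fingers at about 5 N, pressed it down and lifted the hand clear, finishing at 22.8 s.

**Last checks:** In the side view, the clamp matches a fully shut arm and the cartridge matches a level, seated one, both within about 3 pixels of a zoomed picture (under 1 mm). The clamp was still down about 1 s after I let go, with the robot touching nothing. I saw no contact with the spent cartridge or the other things, but I did not compare before and after pictures.

**What went wrong:** I ran the last press steps without checking the force between them and drove into the hard stop. The force was at the fingertips on the tab. It came on suddenly with the fingers at the height of the shut tab, so the clamp's own stop probably took most of it. I cannot rule out that the cartridge was pressed with more than the 40 N allowed. I backed off in the next move and saw no damage in the pictures.

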